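# Empty the tester's mouthpiece cup and reset the tester

## Robot

A 6-joint arm with a two-finger parallel gripper is mounted at the origin on the work surface. World frame = base frame: x ahead of the robot, y to its left, z up, the work surface at z = 0. Lengths are in mm, angles in rad, forces in N, time in s.
With the tool pointing down it reaches from about 275 to 750 mm from the base axis. Payload 10.2 kg.
Tool frame: the origin (TCP) lies midway between the tips of the shut fingers; the grasp point (between the pads) lies 19 mm behind it; z points along the fingers, y is the line along which they close (so a half turn about z gives the same grasp; the last joint's range is limited). The gripper opens to 85 mm and grips with 20 to 120 N. Pads are 22 mm wide; open, the fingers measure 114 mm over their backs; the gripper's body (76 mm by 85 mm) begins 54 mm behind the grasp point. The pads swing forward as they close: fully open they stand 13 mm farther back than shut.
Start: joints at [-1.41, 0.313, 1.498, -0, 1.331, -0.223], TCP at [196.572, -486.817, 231.294] pointing down, gripper open.
Joint ranges: [-2.94, 2.94], [-0.97, 2.17], [0.19, 2.56], [-1.23, 4.37], [0.02, 3.11], [-2.88, 2.88]. Speed limits (rad/s): [2.39, 2.39, 3.01, 3.14, 3.14, 3.14].

## Interface

Orientations are given as a unit quaternion [w, x, y, z].
In Python, from rig import ctrl gives the robot as it stands.
- The arm moves only by the tool arm_command, never from a script. Its argument "increments" is a list of rows, each an object with "dr": the turn, a rotation vector about the tool's x, y, z in units of pi/4 rad (1.0 is pi/4 rad), a list of three; "offset": the shift along the tool's x, y, z in units of 120 mm (1.0 is 120 mm), a list of three; "hand": the opening, from -1 (shut) to 1 (fully open). A call has 1 to 8 rows; each row shifts and turns the commanded pose from where the row before left it, along the tool's axes as they then stand; what a row does not reach is not made up. A row lasts 1/10 s, in which the tool goes at most 50 mm and 8.59 degrees, less where a joint would pass 70% of its speed; a pose out of reach is approached as far as the arm can. A call with a number of a shift or a turn outside -1 to 1 is refused whole. A call with a gripper value outside its range is refused whole. The fingers move at their own pace and stop on an object; "grip_force" is the grip in N (left out, the last holds). Time passes only in rows, so rows that do not move let the fingers close. It gives the time, the measured TCP pose, the force, the opening and the grip force at its end, in the units of the state.
- ctrl.sense(): the state, without advancing time (a new reading comes with each control period).
- ctrl.capture(name): name is "scene" or "top" or "wrist"; returns the picture (400x640x3 uint8, red, green, blue); there is no depth.
- ctrl.camera_info(name): a dict with "K" (3x3 intrinsics, pixels), "R" (3x3) and "t" (3): a world point X has camera coordinates R X + t. Camera axes: x right, y down, z forward; pixel columns grow to the right and rows downward; lengths in mm; the calibration is good to about 2 mm. A picture is of the moment at which its call begins: read the wrist's pose just before it. camera_info takes no time and is no camera call; for the wrist camera it gives the pose at the moment of the call.
- ctrl.finish_job(): hands the job in; it is judged then, once.
The state is a dict: "time_s": time; "joints": joint angles; "dq": joint speeds; "tau": joint torques, N m; "eef_pos": TCP position; "ee_rot": TCP orientation; "force": force on the tool from outside, world axes, zero at the start; "wrist_torque": the same for the moment, N m; "grip_width": opening from 0.0 (shut) to 1.0 (fully open); "grip_force": force on a finger pad.
Only numpy, scipy, OpenCV 4.12 (cv2) and the standard library are available. Lean on these libraries where they do the work, as an engineer would, in place of code of your own. Each camera call takes 0.05 s, during which the arm holds its last target. There are 200 camera calls.

## Task

Tip all four used mouthpieces out of the orange cup into the lime-green basket without touching the mouthpieces, then set the cup down (do not drop it) upright with its foot fully on the round blue mat and let go. Then reset the tester: press the yellow key all the way down and let it up, then the blue key likewise. Leave the red key and the other things on the desk alone.

Things in the scene. Friction and masses are not known exactly. Their poses are not given: they have to be found in the camera images.
- cup: Orange hollow plastic cup, about 160 g, 68 mm high, flaring straight from a foot 84 mm wide to a rim 148 mm wide; wall 4 mm, floor 5 mm thick. Origin: centre of its underside; z up out of its mouth; its own +x points to its ear handle. It starts upright on the desk with four used mouthpieces inside.
- cup_grip (a point): Point in the cup's ear handle, 98 mm from the cup's axis along its own +x, 54 mm above its underside; same axes as the cup. There the ear is a flat-sided bar 14 mm thick (along the cup's y), 24 mm tall (42 to 66 mm above the underside), from the rim out to 116 mm from the cup's axis; a stub under its outer 16 mm hangs to 14 mm above the underside.
- piece0: Used mouthpiece: white plastic cylinder 24 mm wide and 45 mm long with a blue collar 28 mm wide and 10 mm long at one end; about 15 g. Origin: centre of the collar's end face; z along its length.
- piece1: Used mouthpiece: white plastic cylinder 24 mm wide and 45 mm long with a blue collar 28 mm wide and 10 mm long at one end; about 15 g. Origin: centre of the collar's end face; z along its length.
- piece2: Used mouthpiece: white plastic cylinder 24 mm wide and 45 mm long with a blue collar 28 mm wide and 10 mm long at one end; about 15 g. Origin: centre of the collar's end face; z along its length.
- piece3: Used mouthpiece: white plastic cylinder 24 mm wide and 45 mm long with a blue collar 28 mm wide and 10 mm long at one end; about 15 g. Origin: centre of the collar's end face; z along its length.
- mat: Flat round blue mat, 130 mm across and 3 mm thick, fixed to the desk: the cup's place. Origin: centre of its underside.
- basket: Lime-green open basket, fixed, 280 mm along its own x, 220 mm along its own y, 75 mm high, walls and floor 5 mm. Origin: centre of its underside.
- tester: Cream tester, fixed, 240 mm (own x) x 200 mm (own y); origin: centre of its underside. Its front half (own -x, facing the robot) slopes at 30 degrees, 30 to 99 mm high, with keys in a row 55 mm apart: yellow at own +y, red in the middle, blue at own -y. Rear half 105 mm high; on it, at own -y and over 90 mm behind the keys, a handset to 175 mm.
- key_yellow_top (a point): Centre of the top face of the yellow key, 32 mm across. This point moves down with the key. Its z axis points out of the sloping panel, 30 degrees from vertical towards the tester's own -x; its y axis is the tester's y.
- key_blue_top (a point): The same for the blue key (32 mm across, same axes).
- key_red_top (a point): The same for the red key in the middle, which must not be pressed.
- key_yellow (a joint): Travel of the yellow spring key into the panel: 0 up, 0.006 m fully down (about 5 N); it springs back when let go, and counts as pressed beyond 0.004 m.
- key_blue (a joint): Travel of the blue spring key into the panel: 0 up, 0.006 m fully down (about 5 N); it springs back when let go, and counts as pressed beyond 0.004 m.
- key_red (a joint): Travel of the red spring key into the panel: 0 up, 0.006 m fully down (about 5 N); it springs back when let go, and counts as pressed beyond 0.004 m.
- tag: Bystander: red key tag with a steel blade, 85 x 35 x 8 mm, lying flat. Loose; origin at its underside. Leave it in place.
- cutter: Bystander: orange utility cutter with its steel tip, 158 x 22 x 19 mm, lying flat, its steel tip to its own +x. Loose; origin at its underside. Leave it in place.
- stapler: Bystander: red and black stapler, 130 x 34 x 50 mm. Loose; origin at its underside. Leave it in place.
- calculator: Bystander: grey desk calculator, 150 x 100 x 18 mm. Loose; origin at its underside. Leave it in place.
- penpot: Bystander: amber pen pot, 72 mm wide and 90 mm high, with pens to 150 mm. Loose; origin at its underside. Leave it in place.
- tape: Bystander: blue tape dispenser with a clear roll, 140 x 50 x 87 mm. Loose; origin at its underside. Leave it in place.
There are look-alikes about, which are no part of the job. Of the things that look like the cup, take the one that is farthest from the robot's base at the start.

How it is judged (in metres and radians):
On the way, in this order (a step that is already met when the one before it is completed fails the run):
1. all four mouthpieces lie in the basket (x of piece0 in the frame of basket between -0.14 and 0.14 m and y of piece0 in the frame of basket between -0.11 and 0.11 m and z of each of piece0, piece1, piece2, piece3 in the frame of basket below 0.06 m and x of piece1 in the frame of basket between -0.14 and 0.14 m and y of piece1 in the frame of basket between -0.11 and 0.11 m and x of piece2 in the frame of basket between -0.14 and 0.14 m and y of piece2 in the frame of basket between -0.11 and 0.11 m and x of piece3 in the frame of basket between -0.14 and 0.14 m and y of piece3 in the frame of basket between -0.11 and 0.11 m), for 0.2 s.
2. the empty cup stands upright on the mat, released, the mouthpieces still in the basket (all of step 1 and angle between cup's own z axis and vertical below 0.1 rad and horizontal distance between cup and mat below 0.025 m and height (world z) of cup below 0.009 m and linear speed of cup below 0.03 m/s and contact force between the fingers and cup below 0.1 N), for 0.2 s.
3. the yellow key is pressed (value of joint key_yellow above 0.004 m and angle between cup's own z axis and vertical below 0.1 rad and horizontal distance between cup and mat below 0.025 m and height (world z) of cup below 0.009 m), for 0.02 s.
4. the blue key is pressed, the yellow one up again (value of joint key_blue above 0.004 m and value of joint key_yellow below 0.002 m and angle between cup's own z axis and vertical below 0.1 rad and horizontal distance between cup and mat below 0.025 m and height (world z) of cup below 0.009 m), for 0.02 s.
At the end, for the whole second after the job is handed in: All four mouthpieces lie at rest inside the basket (below 60 mm over its underside); the cup stands upright (within 0.1 rad) and still on the mat, its centre within 25 mm of the mat's centre, released; all three keys are up again (within 2 mm) (all of step 2 and linear speed of each of piece0, piece1, piece2, piece3 below 0.05 m/s and value of joint each of key_yellow, key_blue, key_red below 0.002 m); the robot touches nothing.
It fails at once if the robot touches a used mouthpiece (contact force between any of the arm, the fingers and piece0 above 1 N or contact force between any of the arm, the fingers and piece1 above 1 N or contact force between any of the arm, the fingers and piece2 above 1 N or contact force between any of the arm, the fingers and piece3 above 1 N).
It fails at once if the cup is let go in the air (height (world z) of cup above 0.04 m and contact force between the fingers and cup below 0.02 N).
It fails at once if the red key is pressed (value of joint key_red above 0.003 m).
It fails at once if the yellow and blue keys are down together (value of joint each of key_yellow, key_blue above 0.003 m).
It fails at once if a bystander is shifted by more than 40 mm (distance of any of tag, cutter, stapler, calculator, penpot, tape from where it was at the start of the episode above 0.04 m).
It also fails if it takes over 70 s, if anything falls off the work surface, if the arm or the gripper's body presses on something with over 40 N, if the wrist force passes 120 N, or if a joint passes its speed limit or range.

## Working session

There is one attempt and no reset: what is moved stays moved. The work goes in short steps, Python scripts to look and compute and a tool call to move; the robot and the scene stay as the last step left them, time stands still between calls to the robot, and variables do not carry over. Pictures are saved under pics/ and viewed, at most 11 in all, crops included, and the job is handed in when it is done.

Besides the shell and the picture viewer there is one more tool, called by a JSON object that holds its "api" and its "payload", one argument or row to a line. arm_command: Moves the arm, as the interface text tells. Shifts and turns lie within -1 to 1; 1 stands for 120 mm of shift or pi/4 rad of turn. Its arguments: {"type":"object","properties":{"increments":{"type":"array"},"grip_force":{"type":"number"}},"required":["increments"]}

```bash
mkdir -p pics; ls; cat > h.py <<'E'
import numpy as np, cv2
from rig import ctrl
def shot(cam,name):
    ci=ctrl.camera_info(cam); im=ctrl.capture(cam)
    cv2.imwrite(f'pics/{name}.png',cv2.cvtColor(im,cv2.COLOR_RGB2BGR)); np.savez(f'pics/{name}.npz',K=ci['K'],R=ci['R'],t=ci['t'],im=im)
def load(name): return np.load(f'pics/{name}.npz')
def ray(d,px,z):
    "pixel -> world point on plane z"
    R,t,K=d['R'],np.ravel(d['t']),d['K']; c=-R.T@t
    v=R.T@np.linalg.solve(K,[px[0],px[1],1.]); return c+v*(z-c[2])/v[2]
def proj(d,X):
    p=d['K']@(d['R']@np.array(X,float)+np.ravel(d['t'])); return p[:2]/p[2]
E
python3 - <<'E'
from h import *
shot('top','top0'); shot('scene','scene0')
s=ctrl.sense(); print(s)
for n in('top0','scene0'):
    d=load(n); print(n,(-d['R'].T@np.ravel(d['t'])).round(), d['K'].round().tolist())
E
```

```text
pics
{'time_s': 0.1, 'joints': array([-1.41037456e+00,  3.13382645e-01,  1.49834623e+00, -3.81448834e-05,
        1.33100601e+00, -2.23394826e-01]), 'dq': array([-0.00094448, -0.00060044, -0.00273426, -0.00034976, -0.0014488 ,
       -0.00124514]), 'tau': array([ 1.91722022e-03, -4.12906337e+01, -2.60139763e+01, -2.12774803e-04,
        3.09549381e-03, -1.49048714e-05]), 'eef_pos': array([ 196.53747657, -486.57840384,  230.80374117]), 'ee_rot': array([-5.71417910e-04,  9.81641022e-01,  1.90736933e-01, -5.35419447e-07]), 'force': array([-0.71043938, -0.95156776,  0.40866967]), 'wrist_torque': array([ 0.00653449, -0.08169024,  0.04313914]), 'grip_force': 0.0, 'grip_width': 1.0010794297253431}
top0 [ 240.  -48. 1250.] [[396.0, 0.0, 324.0], [0.0, 396.0, 194.0], [0.0, 0.0, 1.0]]
scene0 [1140. -159. 1026.] [[440.0, 0.0, 318.0], [0.0, 440.0, 201.0], [0.0, 0.0, 1.0]]
```

View pics/top0.png

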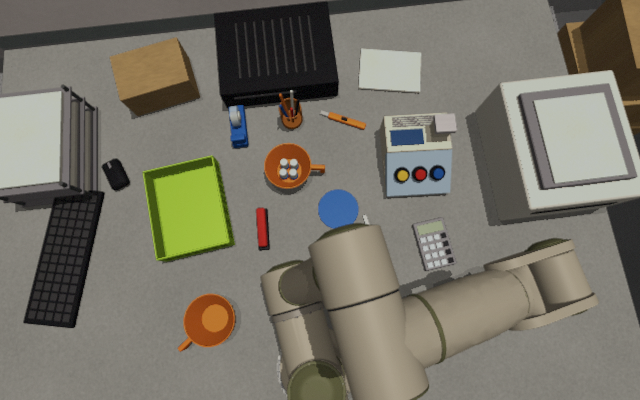

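View pics/scene0.png

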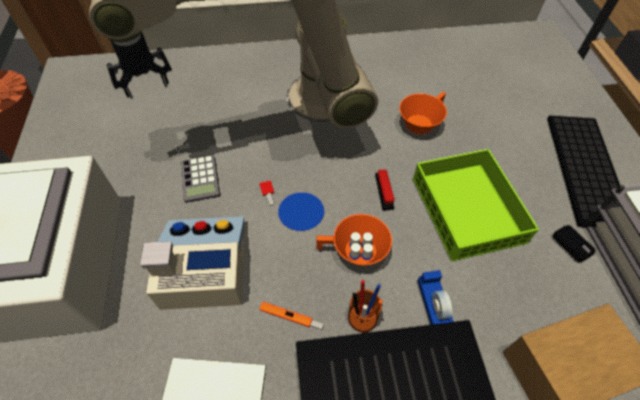

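Top view: the cup to take, holding the four mouthpieces, is at (288,167) with its ear to the right at (317,168). The look-alike without pieces is near the base at (210,320). The mat is at (338,209), the basket at (187,208), and the keys at (402,175) yellow, (420,174) red and (438,173) blue. The scene view agrees.

```bash
cat > m.py <<'E'
from h import *
def comps(im,lo,hi,roi,minA=20):
    hsv=cv2.cvtColor(im,cv2.COLOR_RGB2HSV); m=cv2.inRange(hsv,lo,hi)
    k=np.zeros_like(m); x0,y0,x1,y1=roi; k[y0:y1,x0:x1]=m[y0:y1,x0:x1]
    cs,_=cv2.findContours(k,cv2.RETR_EXTERNAL,cv2.CHAIN_APPROX_NONE)
    return sorted([c for c in cs if cv2.contourArea(c)>minA],key=cv2.contourArea,reverse=True)
def W(d,c,z): return np.array([ray(d,p,z)[:2] for p in c.reshape(-1,2).astype(float)])
def cen(c):
    M=cv2.moments(c); return np.array([M['m10'],M['m01']])/M['m00']
OR=((3,150,60),(18,255,255)); BL=((100,120,50),(125,255,255)); YE=((19,130,80),(30,255,255)); RE=((0,150,60),(2,255,255)); GR=((31,100,60),(50,255,255))
E
python3 - <<'E'
from m import *
for n,cr,mr,kr,br in (('top0',(255,135,335,200),(310,180,365,235),(385,160,455,190),(130,140,250,270)),('scene0',(310,210,398,275),(270,185,330,235),(160,212,245,240),(400,140,550,265))):
    d=load(n); im=d['im']
    c=comps(im,*OR,cr)[0]; w=W(d,c,68)
    # rim circle, excluding handle: robust
    pts=w
    for _ in range(15):
        A=np.c_[2*pts,np.ones(len(pts))]; s=np.linalg.lstsq(A,(pts**2).sum(1),rcond=None)[0]; q=s[:2]; r=np.sqrt(s[2]+q@q)
        e=abs(np.hypot(*(w-q).T)-r); pts=w[e<np.maximum(4,np.percentile(e,60))]
    print(n,'cup c,r',q.round(1),r.round(1),len(pts),len(w))
    dist=np.hypot(*(w-q).T); far=w[dist>90]; 
    if len(far): print(' handle dir',np.degrees(np.arctan2(*(far.mean(0)-q)[::-1])).round(1),dist.max().round(1),len(far))
    c=comps(im,*BL,mr)[0]; w=W(d,c,3); (x,y),r=cv2.minEnclosingCircle(w.astype(np.float32)); print(' mat',round(x,1),round(y,1),round(r,1),ray(d,cen(c),3).round(1))
    for nm,C in(('Y',YE),('R',RE),('B',BL)):
        for c in comps(im,*C,kr,15)[:2]: print(' key',nm,cen(c).round(1),cv2.contourArea(c),ray(d,cen(c),75).round(1))
    c=comps(im,*GR,br)[0]; w=W(d,c,75); rr=cv2.minAreaRect(w.astype(np.float32)); print(' basket',rr)
E
```

```text
top0 cup c,r [604.   22.9] 71.4 126 158
 handle dir -101.8 115.5 23
 mat 460.4 -119.1 64.0 [ 461.4 -118.7    3. ]
 key Y [402.4 175.1] 83.0 [ 527.3 -325.    75. ]
 key R [420.4 174.1] 78.0 [ 523.5 -380.5   75. ]
 key B [438. 173.] 82.5 [ 520.5 -434.8   75. ]
 basket ((508.68511962890625, 335.42156982421875), (290.2519226074219, 233.52952575683594), 6.890139579772949)
scene0 cup c,r [608.4  19.6] 73.0 149 192
 handle dir -92.8 115.3 33
 mat 463.0 -121.7 63.4 [ 464.8 -121.8    3. ]
 key Y [222.1 224.2] 78.0 [ 526.6 -326.7   75. ]
 key R [200.2 225.5] 63.0 [ 523.7 -381.9   75. ]
 key B [178.  226.5] 76.0 [ 519.5 -437.6   75. ]
 basket ((531.621337890625, 325.85595703125), (310.7187805175781, 254.04444885253906), 6.916542053222656)
```

{"api": "arm_command", "payload": {
  "increments": [
    {"dr":[0,0.19,0],"offset":[0,0,0],"hand":1},
    {"dr":[0,0.19,0],"offset":[0,0,0],"hand":1},
    {"dr":[0,0.19,0],"offset":[0,0,0],"hand":1}
  ]
}}

```text
time_s: 0.4
eef_pos: [196.7, -487.0, 231.9]
ee_rot: [-0.042, 0.956, 0.186, 0.221]
force: [-0.2, 0.2, -0.2]
grip_width: 0.998
grip_force: 0.0
```

```bash
python3 - <<'E'
from h import *
s=ctrl.sense(); print(s['joints'].round(3),s['eef_pos'].round(1),s['ee_rot'].round(4),s['time_s'])
from scipy.spatial.transform import Rotation as Ro
print(Ro.from_quat(np.r_[s['ee_rot'][1:],s['ee_rot'][0]]).as_matrix().round(3))
E
```

```text
[-1.615  0.359  1.502  0.412  1.487 -0.507] [ 196.7 -487.   231.9] [-0.0419  0.9565  0.1862  0.2208] 0.4
[[ 0.833  0.375  0.407]
 [ 0.338 -0.927  0.162]
 [ 0.438  0.002 -0.899]]
```

```bash
cat > fk.py <<'E'
import numpy as np
from scipy.spatial.transform import Rotation as Ro
from scipy.optimize import least_squares
def rots(q):
    A=Ro.from_euler('Z',q[0]); B=A*Ro.from_euler('Y',q[1]); C=B*Ro.from_euler('Y',q[2]); D=C*Ro.from_euler('ZYZ',[q[3],q[4],q[5]]); return A,B,C,D
C0=None
def fk(q,p):
    A,B,C,D=rots(q); h,d,L2,a3,L3,L6,a1=p
    return np.array([0,0,h])+A.apply([a1,d,0])+B.apply([0,0,L2])+C.apply([a3,0,L3])+D.apply([0,0,L6])
DATA=[([-1.41037,.31338,1.49835,-.00004,1.33101,-.22339],[196.54,-486.58,230.80]),([-1.615,.359,1.502,.412,1.487,-.507],[196.7,-487,231.9])]
E
python3 - <<'E'
from fk import *
q=DATA[0][0]; Rm=Ro.from_quat([.98164,.190737,0,-.000571]); print((rots(q)[3].inv()*Rm).as_matrix().round(3))
q=DATA[1][0]; Rm=Ro.from_quat([.9565,.1862,.2208,-.0419]); print((rots(q)[3].inv()*Rm).as_matrix().round(3))
f=lambda p:np.concatenate([fk(q,p)-x for q,x in DATA]+[0.02*(p-[250,0,450,0,450,250,0])])
r=least_squares(f,[250,100,450,0,450,250,0]); print(r.x.round(1),[ (fk(q,r.x)-x).round(2) for q,x in DATA])
E
```

```text
[[ 0. -1. -0.]
 [ 1.  0.  0.]
 [-0. -0.  1.]]
[[ 0.    -1.    -0.001]
 [ 1.     0.    -0.   ]
 [ 0.    -0.001  1.   ]]
[209.2 116.2 420.1  26.1 407.6 255.2  -6.9] [array([-0.03, -0.23,  0.34]), array([ 0.03,  0.21, -0.32])]
```

```bash
cat > plan.py <<'E'
import numpy as np, sys
from scipy.spatial.transform import Rotation as Ro
from rig import ctrl
def cur():
    s=ctrl.sense(); q=s['ee_rot']; return np.array(s['eef_pos']),Ro.from_quat([q[1],q[2],q[3],q[0]])
def frame(z,y):
    z=np.array(z,float);z/=np.linalg.norm(z); y=np.array(y,float); y-=y@z*z; y/=np.linalg.norm(y); return Ro.from_matrix(np.c_[np.cross(y,z),y,z])
def az(a): a=np.radians(a); return np.array([np.cos(a),np.sin(a),0])
def down(yaz): return frame([0,0,-1],az(yaz))
def move(p1,R1,p0=None,R0=None,n=None,show=True):
    "constant tool-frame row, repeated n times, that leads to (p1,R1)"
    if p0 is None: p0,R0=cur()
    W=(R0.inv()*R1).as_rotvec(); dp=R0.inv().apply(p1-p0)
    n0=n
    n=n or int(max(1,np.ceil(np.degrees(np.linalg.norm(W))/8.4),np.ceil(np.linalg.norm(dp)/44)))
    while True:
        w=Ro.from_rotvec(W/n); S=sum((Ro.from_rotvec(W/n*k).as_matrix() for k in range(n)),np.zeros((3,3)))
        v=np.linalg.solve(S,dp)
        if np.linalg.norm(v)<49 or n0: break
        n+=1
    v3=(v/120).round(3); w3=(W/n/(np.pi/4)).round(3)
    p,R=p0.copy(),R0; tr=[]
    for k in range(n): p=p+R.apply(v3*120); R=R*Ro.from_rotvec(w3*np.pi/4); tr.append(p.round().astype(int).tolist())
    if show: print(n,'rows offset',v3.tolist(),'dr',w3.tolist(),'path',tr[::max(1,n//5)],'end',p.round(1),'err',(p-p1).round(1))
    return p,R
E
python3 - <<'E'
from plan import *
move(np.array([593,-76,210.]),down(-7))
E
```

```text
13 rows offset [0.371, 0.026, 0.108] dr [0.024, -0.04, -0.102] path [[240, -473, 240], [324, -433, 251], [400, -381, 256], [467, -317, 255], [523, -243, 247], [565, -162, 232], [594, -76, 210]] end [593.9 -75.8 210.4] err [0.9 0.2 0.4]
```

{"api": "arm_command", "payload": {
  "increments": [
    {"dr":[0.024,-0.04,-0.102],"offset":[0.371,0.026,0.108],"hand":1},
    {"dr":[0.024,-0.04,-0.102],"offset":[0.371,0.026,0.108],"hand":1},
    {"dr":[0.024,-0.04,-0.102],"offset":[0.371,0.026,0.108],"hand":1},
    {"dr":[0.024,-0.04,-0.102],"offset":[0.371,0.026,0.108],"hand":1},
    {"dr":[0.024,-0.04,-0.102],"offset":[0.371,0.026,0.108],"hand":1},
    {"dr":[0.024,-0.04,-0.102],"offset":[0.371,0.026,0.108],"hand":1},
    {"dr":[0.024,-0.04,-0.102],"offset":[0.371,0.026,0.108],"hand":1}
  ]
}}

```text
time_s: 1.1
eef_pos: [468.3, -315.1, 252.3]
ee_rot: [-0.022, 0.881, 0.462, 0.103]
force: [0.4, -0.7, 0.8]
grip_width: 1.002
grip_force: 0.0
```

{"api": "arm_command", "payload": {
  "increments": [
    {"dr":[0.024,-0.04,-0.102],"offset":[0.371,0.026,0.108],"hand":1},
    {"dr":[0.024,-0.04,-0.102],"offset":[0.371,0.026,0.108],"hand":1},
    {"dr":[0.024,-0.04,-0.102],"offset":[0.371,0.026,0.108],"hand":1},
    {"dr":[0.024,-0.04,-0.102],"offset":[0.371,0.026,0.108],"hand":1},
    {"dr":[0.024,-0.04,-0.102],"offset":[0.371,0.026,0.108],"hand":1},
    {"dr":[0.024,-0.04,-0.102],"offset":[0.371,0.026,0.108],"hand":1},
    {"dr":[0,0,0],"offset":[0,0,0],"hand":1}
  ]
}}

```text
time_s: 1.8
eef_pos: [594.0, -70.0, 205.2]
ee_rot: [-0.005, 0.747, 0.665, -0.003]
force: [-0.7, -1.2, -0.1]
grip_width: 1.001
grip_force: 0.0
```

```bash
python3 - <<'E'
from h import *
from plan import cur
s=ctrl.sense(); p,R=cur(); print(s['joints'].round(4).tolist(),p.round(1),R.as_matrix().round(3).tolist())
shot('wrist','w1'); d=load('w1'); print(proj(d,[605,21,68]),proj(d,[593,-76,66]), (-d['R'].T@np.ravel(d['t'])).round())
E
```

```text
[-0.3126, 0.501, 1.2925, -0.0008, 1.3603, -0.1958] [594.  -70.  205.2] [[0.116, 0.993, -0.012], [0.993, -0.116, 0.003], [0.002, -0.012, -1.0]]
[322.49865466  71.71162652] [321.45557023 197.40532582] [606.   7. 348.]
```

View pics/w1.png

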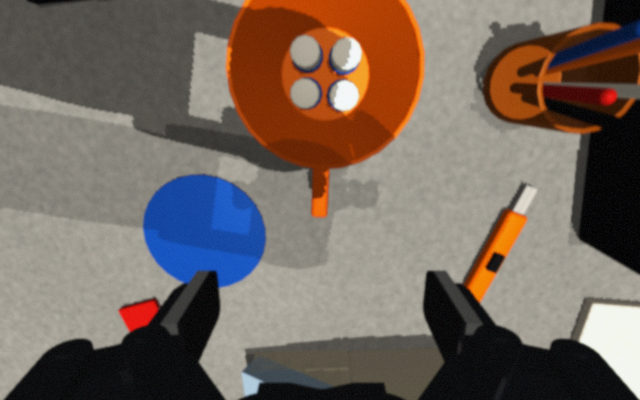

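The wrist view shows the cup rim around (326,70), the ear at (320,168–216), the mat at (205,230), and the open fingers at the bottom. I'll measure the ear and the cup axis from it.

```bash
python3 - <<'E'
from m import *
d=load('w1'); im=d['im']
c=comps(im,*OR,(200,0,440,230))[0]
hsv=cv2.cvtColor(im,cv2.COLOR_RGB2HSV); m=cv2.inRange(hsv,*OR); 
L=[]
for r in range(178,214,4):
    x=np.where(m[r,290:350])[0]+290; L.append(ray(d,((x.min()+x.max())/2,r),66)[:2]); print(r,x.min(),x.max(),L[-1].round(1))
L=np.array(L); v=L[-1]-L[0]; print('dir',np.degrees(np.arctan2(v[1],v[0])))
rows=np.where(m[160:240,320])[0]; print('tip',ray(d,(320,160+rows.max()),66).round(1))
w=W(d,c,68); px=c.reshape(-1,2); w=w[(px[:,1]>1)]
q=np.array([605,21.])
for _ in range(15):
    e=abs(np.hypot(*(w-q).T)-74); pts=w[e<6]
    from scipy.optimize import least_squares
    s=least_squares(lambda p:np.hypot(*(pts-p[:2]).T)-p[2],[*q,74],loss='soft_l1').x; q=s[:2]
print('cup',s.round(1))
b=comps(im,*BL,(100,150,300,290))[0]; W_=W(d,b,3); print('mat', ray(d,cen(b),3).round(1), s.round(1)); print(cv2.minEnclosingCircle(W_.astype(np.float32)))
E
```

```text
178 312 328 [593.7 -59.4]
182 312 328 [593.3 -62.8]
186 312 328 [592.9 -66.1]
190 313 327 [592.5 -69.5]
194 313 327 [592.1 -72.9]
198 312 327 [591.3 -76.3]
202 312 327 [590.9 -79.8]
206 312 327 [590.5 -83.3]
210 311 326 [589.3 -86.7]
dir -99.27569871469557
tip [589.9 -92.1  66. ]
cup [606.4  20.9  72.7]
mat [ 463.4 -115.4    3. ] [606.4  20.9  72.7]
((461.893310546875, -121.53340911865234), 65.471435546875)
```

```bash
cat >> fk.py <<'E'
DATA.append(([-0.3126,0.501,1.2925,-0.0008,1.3603,-0.1958],[594.0,-70.0,205.2]))
f=lambda p:np.concatenate([fk(q,p)-x for q,x in DATA]+[0.003*(p-[209,116,420,26,408,255,0])])
P=least_squares(f,[209,116,420,26,408,255,0]).x
LO=np.array([-2.94,-.97,.19,-1.23,.02,-2.88]); HI=np.array([2.94,2.17,2.56,4.37,3.11,2.88])
T90=Ro.from_euler('Z',np.pi/2)
def ik(p,R,q0):
    g=lambda q:np.r_[(fk(q,P)-p)/100,((rots(q)[3]*T90).inv()*R).as_rotvec()]
    r=least_squares(g,np.clip(q0,LO+.02,HI-.02),bounds=(LO,HI)); return r.x,np.linalg.norm(r.fun)
def cuppose(a,th,lip=None,G=None):
    "tool pose for cup held with handle azimuth a (deg), tipped by th (deg); lip or grip point G given"
    u=np.array([np.cos(np.radians(a)),np.sin(np.radians(a)),0]); Z=np.array([0,0,1.]); t=np.radians(th)
    xc=u*np.cos(t)+Z*np.sin(t); zc=-u*np.sin(t)+Z*np.cos(t)
    if G is None: G=np.array(lip)+172*xc-14*zc
    R=Ro.from_matrix(np.c_[-xc,np.cross(zc,xc),-zc]); return G-zc*19,R
E
python3 - <<'E'
from fk import *
print(P.round(1),[(fk(q,P)-x).round(1) for q,x in DATA])
c=np.array([514,340,0.])
q1=np.array(DATA[2][0]); p,R=cuppose(-98.3,0,G=[591.5,-75.5,250]); qs,e=ik(p,R,q1); print(qs.round(2),e)
for a in range(-240,121,15):
    q=qs; out=[]; es=[]
    u=np.array([np.cos(np.radians(a)),np.sin(np.radians(a)),0]); lip=c+30*u+[0,0,115]
    # first swing upright, progressively
    for k in range(1,9):
        aa=-98.3+(a+98.3)*k/8; G=np.array([591.5,-75.5,250])*(1-k/8)+(lip+172*u+[0,0,-14+60])*k/8
        p,R=cuppose(aa,0,G=G); q,e=ik(p,R,q); es.append(e)
    qu=q
    for th in range(10,121,10):
        p,R=cuppose(a,th,lip=lip); q,e=ik(p,R,q); es.append(e)
    print(a,'maxerr up %.3f tip %.3f last %.3f'%(max(es[:8]),max(es[8:]),es[-1]),qu.round(2),q.round(2))
E
```

```text
[200.3 116.3 438.6  39.1 392.9 255.    4.6] [array([-0. , -0. ,  0.1]), array([ 0.,  0., -0.]), array([-0.,  0., -0.])]
[-0.32  0.47  1.27  0.    1.4  -0.18] 1.5344568769567577e-15
-240 maxerr up 0.362 tip 0.239 last 0.000 [0.62 0.62 1.29 0.25 1.17 2.88] [0.01 0.99 1.31 1.7  2.28 2.61]
-225 maxerr up 0.154 tip 0.041 last 0.000 [0.68 0.56 1.38 0.1  1.19 2.88] [0.07 1.09 1.07 1.73 2.42 2.83]
-210 maxerr up 0.000 tip 0.160 last 0.160 [0.7  0.46 1.53 0.   1.15 2.8 ] [0.11 1.15 0.89 1.72 2.51 2.88]
-195 maxerr up 0.000 tip 0.363 last 0.363 [0.66 0.36 1.68 0.   1.1  2.49] [0.14 1.19 0.74 1.68 2.58 2.88]
-180 maxerr up 0.000 tip 0.558 last 0.558 [0.57 0.27 1.81 0.   1.06 2.14] [0.18 1.23 0.6  1.62 2.66 2.88]
-165 maxerr up 0.000 tip 0.735 last 0.735 [ 0.46  0.21  1.9  -0.    1.04  1.77] [0.23 1.26 0.46 1.53 2.78 2.88]
-150 maxerr up 0.000 tip 0.862 last 0.862 [0.33 0.18 1.93 0.   1.03 1.38] [ 0.39  1.32  0.27 -1.23  3.11  0.37]
-135 maxerr up 0.000 tip 0.915 last 0.915 [0.21 0.19 1.92 0.   1.03 0.99] [ 0.41  1.32  0.27 -1.23  3.11  0.44]
-120 maxerr up 0.000 tip 0.851 last 0.851 [0.12 0.24 
[... 1223 characters left out ...]
8]
45 maxerr up 0.005 tip 1.089 last 1.089 [ 0.49  1.19  0.19  0.    1.75 -1.87] [ 0.27  0.03  2.01  1.35  0.26 -2.88]
60 maxerr up 0.000 tip 1.127 last 1.127 [ 0.55  1.12  0.34  0.    1.68 -2.07] [ 0.06  0.09  1.98  1.42  0.75 -2.88]
75 maxerr up 0.000 tip 1.134 last 1.134 [ 0.61  1.01  0.55  0.    1.58 -2.27] [-0.08  0.28  1.88  1.46  1.22 -2.88]
90 maxerr up 0.000 tip 1.085 last 1.085 [ 0.66  0.91  0.75  0.    1.48 -2.49] [-0.1   0.61  1.65  1.53  1.75 -2.88]
105 maxerr up 0.000 tip 0.907 last 0.905 [ 0.69  0.8   0.96 -0.    1.39 -2.71] [ 0.11  1.14  1.12  2.12  2.48 -2.88]
120 maxerr up 0.056 tip 0.766 last 0.668 [ 0.73  0.69  1.15 -0.03  1.3  -2.88] [ 0.14  1.2   0.94  2.1   2.55 -2.88]
```

```bash
cat >> fk.py <<'E'
def cupb(a,th,b,lip=None,G=None):
    "as cuppose, tool leaning by b deg (body outward from the cup)"
    p,R=cuppose(a,th,lip,G); zt=R.apply([0,0,1]); G=p-19*zt
    R2=R*Ro.from_euler('Y',b,degrees=True); return G+19*R2.apply([0,0,1]),R2
E
python3 - <<'E'
from fk import *
c=np.array([514,340,0.]); q1=np.array(DATA[2][0])
for b in (30,45,60):
    p,R=cupb(-98.3,0,b,G=[591.5,-75.5,54]); q0,e0=ik(p,R,q1)
    p,R=cupb(-98.3,0,b,G=[591.5,-75.5,200]); qs,e1=ik(p,R,q0); print('b',b,q0.round(2),'%.3f %.3f'%(e0,e1),p.round(),qs.round(2))
    for a in range(-180,1,20):
        q=qs; es=[]
        u=np.array([np.cos(np.radians(a)),np.sin(np.radians(a)),0]); lip=c+30*u+[0,0,115]
        for k in range(1,9):
            aa=-98.3+(a+98.3)*k/8; G=np.array([591.5,-75.5,200])*(1-k/8)+(lip+172*u+[0,0,-14+60])*k/8
            p,R=cupb(aa,0,b,G=G); q,e=ik(p,R,q); es.append(e)
        qu=q; et=[]
        for th in range(10,121,10):
            p,R=cupb(a,th,b,lip=lip); q,e=ik(p,R,q); et.append(e)
        print(a,'up %.3f tip'%max(es),np.round(et[5:],2),qu.round(2),q.round(2))
E
```

```text
b 30 [-0.52  0.74  1.46  0.52  1.19 -0.63] 0.000 0.000 [593. -66. 184.] [-0.52  0.56  1.35  0.49  1.45 -0.48]
-180 up 0.000 tip [0.   0.   0.   0.   0.   0.04 0.26] [ 0.75  0.18  2.03 -0.62  0.62  2.78] [0.22 1.3  0.23 1.36 2.75 2.88]
-160 up 0.000 tip [0.   0.   0.   0.   0.   0.27 0.49] [ 0.45  0.01  2.23 -0.13  0.39  1.77] [0.28 1.32 0.19 1.35 2.89 2.88]
-140 up 0.000 tip [0.   0.   0.   0.   0.02 0.33 0.6 ] [ 0.07 -0.03  2.26  0.6   0.55  0.48] [ 0.56  1.29  0.19 -1.23  2.69  0.3 ]
-120 up 0.000 tip [0.   0.   0.   0.   0.   0.16 0.41] [-0.15  0.11  2.12  0.68  0.83 -0.08] [ 0.63  1.27  0.19 -1.23  2.52  0.24]
-100 up 0.000 tip [0.   0.   0.   0.   0.   0.04 0.26] [-0.2   0.31  1.85  0.6   1.08 -0.35] [ 0.7   1.17  0.42 -1.23  2.34  0.26]
-80 up 0.000 tip [0.   0.   0.   0.   0.   0.01 0.19] [-0.16  0.53  1.51  0.51  1.32 -0.52] [ 0.77  1.02  0.74 -1.23  2.1   0.34]
-60 up 0.000 tip [0.   0.   0.   0.   0.   0.09 0.24] [-0.08  0.75  1.13  0.42  1.58 -0.67] [ 0.82  0.85  1.05 -1.23  1.83  0.41]
-40 up 0.000 tip [0.   0.   0.   0.   0.07 0.21 0.36] [ 0.02  1.    0.65  0.35  1.88 -0
[... 2336 characters left out ...]
0. 0. 0. 0. 0. 0.] [-0.4   0.45  1.95  1.05  1.33 -0.83] [ 0.66  1.15  0.31 -0.94  2.35  0.38]
-80 up 0.000 tip [0. 0. 0. 0. 0. 0. 0.] [-0.3   0.68  1.52  0.88  1.6  -0.77] [ 0.74  0.92  0.74 -0.93  2.    0.39]
-60 up 0.000 tip [0. 0. 0. 0. 0. 0. 0.] [-0.18  0.93  1.02  0.78  1.91 -0.72] [ 0.79  0.73  1.09 -1.    1.66  0.35]
-40 up 0.000 tip [0. 0. 0. 0. 0. 0. 0.] [-0.05  1.3   0.26  0.81  2.33 -0.57] [ 0.8   0.55  1.41 -1.1   1.32  0.31]
-20 up 0.394 tip [0.   0.   0.   0.   0.   0.   0.01] [ 0.03  1.3   0.19  0.74  2.22 -0.74] [ 0.76  0.38  1.67 -1.23  0.96  0.24]
0 up 0.706 tip [0.   0.   0.   0.   0.   0.   0.07] [ 0.14  1.25  0.19  0.56  2.1  -1.02] [ 0.62  0.21  1.86 -1.23  0.54 -0.01]
```

```bash
cat > way.py <<'E'
from fk import *; from plan import *
B=55; A0=-98.3; G0=np.array([591.5,-75.5,54.])
def U(a): return az(a)
C=np.array([514,340,0.])
E
python3 - <<'E'
from way import *
p1,R1=cupb(A0,0,B,G=G0); pb=p1-R1.apply([0,0,80])
print(p1.round(1),pb.round(1))
q,e=ik(pb,R1,np.array(DATA[2][0])); print(q.round(2),e); q,e=ik(p1,R1,q); print(q.round(2),e)
a=move(pb,R1,n=9); move(p1,R1,pb,R1)
# full chain
a=-55; u=U(a); l=C+30*u
q,_=ik(*cupb(A0,0,B,G=G0+[0,0,190]),q); print('lift',q.round(2),_)
for th,z in((0,175),(30,150),(60,118),(75,115),(90,115),(105,115),(118,115)):
    q2,e=ik(*cupb(a,th,B,lip=l+[0,0,z]),q); print(th,q2.round(2),round(e,3),cupb(a,th,B,lip=l+[0,0,z])[0].round()); q=q2
from h import *
d=load('scene0'); t=load('top0')
print('penpot',ray(t,(291,122),0).round(),ray(d,(365,328),0).round(),'tape',ray(t,(238,142),0).round())
E
```

```text
[593.7 -60.1  43.1] [ 584.3 -124.9   89. ]
[-0.72  0.85  1.32  0.76  1.61 -0.81] 6.4623942882974e-10
[-0.63  0.88  1.41  0.82  1.48 -0.84] 2.6696136220279702e-15
9 rows offset [-0.093, -0.002, 0.081] dr [-0.003, 0.136, 0.002] path [[592, -84, 196], [591, -94, 185], [589, -102, 174], [588, -110, 161], [587, -116, 147], [586, -120, 133], [585, -124, 119], [585, -125, 104], [585, -125, 89]] end [ 584.7 -125.    89.3] err [ 0.4 -0.1  0.3]
2 rows offset [-0.0, -0.0, 0.333] dr [0.0, 0.0, 0.0] path [[589, -93, 66], [594, -60, 43]] end [593.7 -60.2  43.1] err [-0.  -0.1  0. ]
lift [-0.63  0.62  1.32  0.82  1.72 -0.58] 4.51825427329298e-12
0 [-0.14  0.97  0.89  0.7   1.95 -0.71] 0.0 [621. 187. 150.]
30 [-0.02  0.72  0.99  0.35  1.69 -0.63] 0.0 [616. 194. 207.]
60 [ 0.23  0.54  1.14 -0.08  1.43 -0.37] 0.0 [588. 234. 241.]
75 [ 0.38  0.51  1.17 -0.35  1.39 -0.18] 0.0 [568. 263. 260.]
90 [ 0.54  0.53  1.19 -0.62  1.41  0.03] 0.0 [545. 295. 271.]
105 [ 0.69  0.6   1.19 -0.87  1.49  0.22] 0.0 [522. 329. 273.]
118 [ 0.79  0.7   1.18 -1.07  1.59  0.36] 0.0 [502. 358. 265.]
penpot [774.  -1.   0.] [811.  -5.   0.] tape [725. 182.   0.]
```

{"api": "arm_command", "payload": {
  "increments": [
    {"dr":[-0.003,0.136,0.002],"offset":[-0.093,-0.002,0.081],"hand":1},
    {"dr":[-0.003,0.136,0.002],"offset":[-0.093,-0.002,0.081],"hand":1},
    {"dr":[-0.003,0.136,0.002],"offset":[-0.093,-0.002,0.081],"hand":1},
    {"dr":[-0.003,0.136,0.002],"offset":[-0.093,-0.002,0.081],"hand":1},
    {"dr":[-0.003,0.136,0.002],"offset":[-0.093,-0.002,0.081],"hand":1},
    {"dr":[-0.003,0.136,0.002],"offset":[-0.093,-0.002,0.081],"hand":1},
    {"dr":[-0.003,0.136,0.002],"offset":[-0.093,-0.002,0.081],"hand":1},
    {"dr":[-0.003,0.136,0.002],"offset":[-0.093,-0.002,0.081],"hand":1}
  ]
}}

```text
time_s: 2.65
eef_pos: [584.5, -130.2, 105.3]
ee_rot: [-0.27, 0.688, 0.595, 0.317]
force: [-0.4, 0.4, -0.5]
grip_width: 0.995
grip_force: 0.0
```

{"api": "arm_command", "payload": {
  "increments": [
    {"dr":[-0.003,0.136,0.002],"offset":[-0.093,-0.002,0.081],"hand":1},
    {"dr":[0,0,0],"offset":[0,0,0],"hand":1},
    {"dr":[0,0,0],"offset":[0,0,0],"hand":1}
  ]
}}

```text
time_s: 2.95
eef_pos: [584.5, -129.0, 90.8]
ee_rot: [-0.3, 0.672, 0.58, 0.351]
force: [0.3, 0.2, 0.3]
grip_width: 1.0
grip_force: 0.0
```

```bash
python3 - <<'E'
from way import *; from h import *
p,R=cur(); p1,R1=cupb(A0,0,B,G=G0); print(p.round(1),np.degrees((R1.inv()*R).magnitude()))
move(p1,R1,n=4)
shot('wrist','w2'); d=load('w2'); print(proj(d,G0),proj(d,G0+[0,0,12]),proj(d,[605.5,21.5,68]))
E
```

```text
[ 584.5 -129.    90.8] 0.2901767559135809
4 rows offset [0.002, -0.002, 0.176] dr [0.002, 0.0, 0.0] path [[587, -112, 79], [589, -94, 67], [592, -77, 55], [594, -60, 43]] end [593.9 -59.9  43.1] err [0.1 0.2 0. ]
[318.06740109 220.35210502] [318.00409424 209.00326278] [318.21617102 103.935272  ]
```

View pics/w2.png

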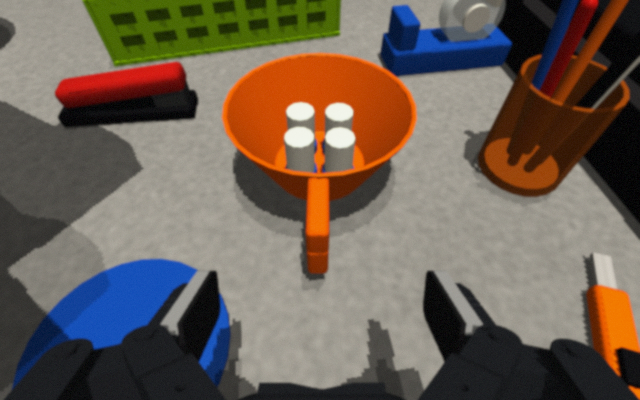

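The ear is centred between the fingers at about (318,220), with nothing in the way. Moving in and gripping.

{"api": "arm_command", "payload": {
  "increments": [
    {"dr":[0.002,0,0],"offset":[0.002,-0.002,0.176],"hand":1},
    {"dr":[0.002,0,0],"offset":[0.002,-0.002,0.176],"hand":1},
    {"dr":[0.002,0,0],"offset":[0.002,-0.002,0.176],"hand":1},
    {"dr":[0.002,0,0],"offset":[0.002,-0.002,0.176],"hand":1},
    {"dr":[0,0,0],"offset":[0,0,0],"hand":1},
    {"dr":[0,0,0],"offset":[0,0,0],"hand":1}
  ],
  "grip_force": 90
}}

```text
time_s: 3.6
eef_pos: [594.4, -59.1, 44.6]
ee_rot: [-0.302, 0.669, 0.582, 0.349]
force: [-0.0, -0.3, 0.6]
grip_width: 1.002
grip_force: 0.0
```

{"api": "arm_command", "payload": {
  "increments": [
    {"dr":[0,0,0],"offset":[0,0,0],"hand":-1},
    {"dr":[0,0,0],"offset":[0,0,0],"hand":-1},
    {"dr":[0,0,0],"offset":[0,0,0],"hand":-1},
    {"dr":[0,0,0],"offset":[0,0,0],"hand":-1},
    {"dr":[0,0,0],"offset":[0,0,0],"hand":-1},
    {"dr":[0,0,0],"offset":[0,0,0],"hand":-1},
    {"dr":[0,0,0],"offset":[0,0,0],"hand":-1},
    {"dr":[0,0,0],"offset":[0,0,0],"hand":-1}
  ]
}}

```text
time_s: 4.4
eef_pos: [593.9, -59.0, 43.2]
ee_rot: [-0.303, 0.67, 0.581, 0.35]
force: [-1.3, -2.6, 1.7]
grip_width: 0.149
grip_force: 87.7
```

```bash
python3 - <<'E'
from way import *
p,R=cur(); p1,R1=cupb(A0,0,B,G=G0); print(p.round(1),np.degrees((R1.inv()*R).as_rotvec()).round(2))
p2=p+[0,0,190]; print('lift'); P2=move(p2,R,n=6)
a=-55;l=C+30*U(a); p3,R3=cupb(a,0,B,lip=l+[0,0,190]); print('swing'); P3=move(p3,R3,*P2,n=8)
E
```

```text
[593.9 -59.   43.2] [ 0.12  0.11 -0.1 ]
lift
6 rows offset [0.216, 0.0, -0.151] dr [0.0, 0.0, 0.0] path [[594, -59, 75], [594, -59, 106], [594, -59, 138], [594, -59, 170], [594, -59, 201], [594, -59, 233]] end [593.8 -59.2 232.9] err [-0.1 -0.2 -0.2]
swing
8 rows offset [0.087, 0.077, 0.248] dr [0.098, -0.0, -0.069] path [[607, -30, 224], [618, -1, 216], [626, 30, 208], [631, 62, 199], [633, 93, 191], [632, 125, 182], [628, 157, 174], [621, 188, 165]] end [620.6 187.5 165.3] err [-0.3  0.2  0.2]
```

{"api": "arm_command", "payload": {
  "increments": [
    {"dr":[0,0,0],"offset":[0.216,0,-0.151],"hand":-1},
    {"dr":[0,0,0],"offset":[0.216,0,-0.151],"hand":-1},
    {"dr":[0,0,0],"offset":[0.216,0,-0.151],"hand":-1},
    {"dr":[0,0,0],"offset":[0.216,0,-0.151],"hand":-1},
    {"dr":[0,0,0],"offset":[0.216,0,-0.151],"hand":-1},
    {"dr":[0,0,0],"offset":[0.216,0,-0.151],"hand":-1},
    {"dr":[0,0,0],"offset":[0,0,0],"hand":-1}
  ]
}}

```text
time_s: 5.1
eef_pos: [594.5, -59.3, 236.2]
ee_rot: [-0.3, 0.669, 0.583, 0.35]
force: [0.9, -0.3, -2.6]
grip_width: 0.146
grip_force: 88.1
```

```bash
python3 - <<'E'
from way import *; from h import *
p,R=cur(); print(p.round(1),ctrl.sense()['grip_force'],ctrl.sense()['force'])
shot('wrist','w3'); shot('scene','s3')
a=np.hstack([load('w3')['im'][:,:,::-1],load('s3')['im'][:,:,::-1]]); cv2.imwrite('pics/c3.png',cv2.resize(a,(800,250)))
a=-55;l=C+30*U(a); p3,R3=cupb(a,0,B,lip=l+[0,0,190]); P3=move(p3,R3,n=8)
for th,z in((30,155),(60,118),(118,115)):
    pt,Rt=cupb(a,th,B,lip=l+[0,0,z]); P3=move(pt,Rt,*P3)
E
```

```text
[594.5 -59.3 236.2] 88.09745593950538 [ 0.93299238 -0.28301758 -2.57600139]
8 rows offset [0.088, 0.078, 0.247] dr [0.098, -0.0, -0.069] path [[607, -30, 224], [618, 0, 215], [626, 30, 207], [631, 62, 199], [633, 93, 190], [632, 125, 182], [628, 157, 174], [621, 188, 166]] end [621.2 187.7 165.5] err [0.3 0.4 0.4]
4 rows offset [0.08, -0.001, -0.058] dr [0.0, -0.167, 0.001] path [[621, 187, 177], [620, 188, 189], [619, 191, 201], [616, 194, 212]] end [616.  194.3 211.7] err [-0.1  0.   0. ]
4 rows offset [0.113, 0.0, -0.036] dr [0.0, -0.166, -0.001] path [[610, 203, 221], [603, 212, 230], [596, 223, 236], [588, 234, 241]] end [588.4 233.6 241.1] err [ 0.  -0.1  0. ]
7 rows offset [0.148, 0.0, -0.119] dr [0.0, -0.184, 0.0] path [[578, 249, 254], [566, 266, 264], [553, 284, 270], [540, 302, 274], [527, 321, 274], [514, 339, 271], [502, 357, 265]] end [501.7 357.3 265.1] err [-0.  -0.3  0.3]
```

View pics/c3.png

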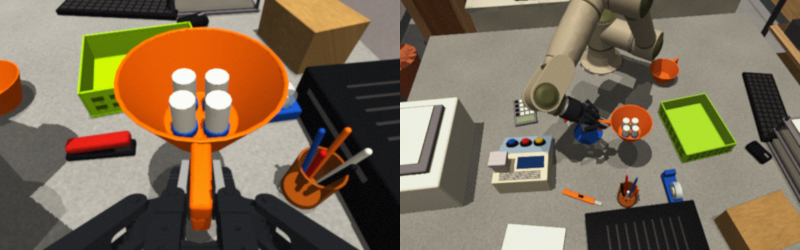

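The left half shows the cup held level by its ear with the four pieces standing in it. The right half shows it clear of the desk. Swinging to the basket.

{"api": "arm_command", "payload": {
  "increments": [
    {"dr":[0.098,0,-0.069],"offset":[0.088,0.078,0.247],"hand":-1},
    {"dr":[0.098,0,-0.069],"offset":[0.088,0.078,0.247],"hand":-1},
    {"dr":[0.098,0,-0.069],"offset":[0.088,0.078,0.247],"hand":-1},
    {"dr":[0.098,0,-0.069],"offset":[0.088,0.078,0.247],"hand":-1},
    {"dr":[0.098,0,-0.069],"offset":[0.088,0.078,0.247],"hand":-1},
    {"dr":[0.098,0,-0.069],"offset":[0.088,0.078,0.247],"hand":-1},
    {"dr":[0.098,0,-0.069],"offset":[0.088,0.078,0.247],"hand":-1},
    {"dr":[0.098,0,-0.069],"offset":[0.088,0.078,0.247],"hand":-1}
  ]
}}

```text
time_s: 6.0
eef_pos: [620.9, 188.9, 163.6]
ee_rot: [-0.411, 0.408, 0.787, 0.213]
force: [0.7, 0.4, -2.4]
grip_width: 0.152
grip_force: 88.1
```

{"api": "arm_command", "payload": {
  "increments": [
    {"dr":[0,0,0],"offset":[0,0,0],"hand":-1},
    {"dr":[0,0,0],"offset":[0,0,0],"hand":-1},
    {"dr":[0,0,0],"offset":[0,0,0],"hand":-1}
  ]
}}

```text
time_s: 6.3
eef_pos: [621.5, 186.8, 165.6]
ee_rot: [-0.41, 0.41, 0.786, 0.215]
force: [-0.2, -1.1, -2.2]
grip_width: 0.15
grip_force: 88.3
```

```bash
python3 - <<'E'
from way import *
P3=None; a=-55;l=C+30*U(a); p3,R3=cupb(a,0,B,lip=l+[0,0,190]); p,R=cur(); print((p-p3).round(1),np.degrees((R3.inv()*R).as_rotvec()).round(1),ctrl.sense()['joints'].round(2),ctrl.sense()['grip_force'])
P3=(p,R)
for th,z in((60,118),(118,115)):
    pt,Rt=cupb(a,th,B,lip=l+[0,0,z]); P3=move(pt,Rt,*P3,n=8)
E
```

```text
[ 0.6 -0.5  0.5] [-0.1  0.1 -0. ] [-0.14  0.96  0.88  0.71  1.97 -0.7 ] 88.3403047477077
8 rows offset [0.094, -0.0, -0.042] dr [0.0, -0.167, -0.0] path [[620, 189, 178], [618, 192, 189], [615, 196, 201], [611, 202, 211], [606, 208, 220], [601, 216, 228], [595, 224, 235], [589, 233, 241]] end [588.8 233.4 240.9] err [ 0.3 -0.2 -0.1]
8 rows offset [0.129, -0.0, -0.106] dr [0.0, -0.161, -0.0] path [[579, 247, 252], [569, 262, 261], [558, 277, 268], [547, 293, 273], [536, 309, 274], [524, 326, 274], [513, 342, 271], [502, 358, 265]] end [501.9 357.8 265. ] err [0.2 0.3 0.2]
```

{"api": "arm_command", "payload": {
  "increments": [
    {"dr":[0,-0.167,0],"offset":[0.094,0,-0.042],"hand":-1},
    {"dr":[0,-0.167,0],"offset":[0.094,0,-0.042],"hand":-1},
    {"dr":[0,-0.167,0],"offset":[0.094,0,-0.042],"hand":-1},
    {"dr":[0,-0.167,0],"offset":[0.094,0,-0.042],"hand":-1},
    {"dr":[0,-0.167,0],"offset":[0.094,0,-0.042],"hand":-1},
    {"dr":[0,-0.167,0],"offset":[0.094,0,-0.042],"hand":-1},
    {"dr":[0,-0.167,0],"offset":[0.094,0,-0.042],"hand":-1},
    {"dr":[0,-0.167,0],"offset":[0.094,0,-0.042],"hand":-1}
  ]
}}

```text
time_s: 7.1
eef_pos: [588.6, 233.1, 242.9]
ee_rot: [0.043, 0.462, 0.886, -0.019]
force: [1.1, 0.0, -3.4]
grip_width: 0.148
grip_force: 88.2
```

{"api": "arm_command", "payload": {
  "increments": [
    {"dr":[0,-0.08,0],"offset":[0.068,0,-0.05],"hand":-1},
    {"dr":[0,-0.08,0],"offset":[0.068,0,-0.05],"hand":-1},
    {"dr":[0,-0.08,0],"offset":[0.068,0,-0.05],"hand":-1},
    {"dr":[0,-0.08,0],"offset":[0.068,0,-0.05],"hand":-1},
    {"dr":[0,-0.08,0],"offset":[0.068,0,-0.05],"hand":-1},
    {"dr":[0,-0.08,0],"offset":[0.068,0,-0.05],"hand":-1},
    {"dr":[0,-0.08,0],"offset":[0.068,0,-0.05],"hand":-1},
    {"dr":[0,-0.08,0],"offset":[0.068,0,-0.05],"hand":-1}
  ]
}}

```text
time_s: 7.9
eef_pos: [544.7, 295.5, 267.3]
ee_rot: [0.259, 0.443, 0.848, -0.134]
force: [0.3, -0.3, -3.0]
grip_width: 0.15
grip_force: 88.3
```

```bash
python3 - <<'E'
from way import *
a=-55;l=C+30*U(a); p,R=cur(); print(ctrl.sense()['joints'].round(2),ctrl.sense()['grip_force'],p)
P3=(p,R)
pt,Rt=cupb(a,118,B,lip=l+[0,0,115]); P3=move(pt,Rt,*P3,n=8)
E
```

```text
[ 0.54  0.53  1.2  -0.6   1.4   0.03] 88.28111145902767 [544.73041484 295.48883396 267.30957795]
8 rows offset [0.057, 0.0, -0.056] dr [0.0, -0.081, -0.001] path [[539, 303, 269], [534, 311, 270], [528, 319, 271], [523, 327, 271], [517, 335, 270], [512, 342, 269], [507, 350, 267], [501, 358, 264]] end [501.2 357.6 264.4] err [-0.5  0.  -0.4]
```

{"api": "arm_command", "payload": {
  "increments": [
    {"dr":[0,-0.081,0],"offset":[0.057,0,-0.056],"hand":-1},
    {"dr":[0,-0.081,0],"offset":[0.057,0,-0.056],"hand":-1},
    {"dr":[0,-0.081,0],"offset":[0.057,0,-0.056],"hand":-1},
    {"dr":[0,-0.081,0],"offset":[0.057,0,-0.056],"hand":-1},
    {"dr":[0,-0.081,0],"offset":[0.057,0,-0.056],"hand":-1},
    {"dr":[0,-0.081,0],"offset":[0.057,0,-0.056],"hand":-1},
    {"dr":[0,-0.081,0],"offset":[0.057,0,-0.056],"hand":-1},
    {"dr":[0,-0.081,0],"offset":[0.057,0,-0.056],"hand":-1}
  ]
}}

```text
time_s: 8.7
eef_pos: [501.5, 357.6, 264.3]
ee_rot: [0.464, 0.395, 0.755, -0.241]
force: [0.5, -0.6, -2.1]
grip_width: 0.154
grip_force: 88.4
```

{"api": "arm_command", "payload": {
  "increments": [
    {"dr":[0,0,0],"offset":[0,0,0],"hand":-1},
    {"dr":[0,0,0],"offset":[0,0,0],"hand":-1},
    {"dr":[0,0,0],"offset":[0,0,0],"hand":-1},
    {"dr":[0,0,0],"offset":[0,0,0],"hand":-1},
    {"dr":[0,0,0],"offset":[0,0,0],"hand":-1}
  ]
}}

```text
time_s: 9.2
eef_pos: [501.7, 358.1, 265.0]
ee_rot: [0.464, 0.395, 0.756, -0.24]
force: [0.4, -0.7, -3.0]
grip_width: 0.149
grip_force: 88.4
```

```bash
python3 - <<'E'
from way import *; from h import *
s=ctrl.sense(); print(s['joints'].round(2),s['force'],s['grip_force'])
for c in('top','scene','wrist'): shot(c,c+'4')
a=np.hstack([load(c+'4')['im'][:,:,::-1] for c in('top','scene')]); a=np.vstack([a[:400,:640],a[:400,640:]]); w=load('wrist4')['im'][:,:,::-1]
a=np.vstack([np.hstack([load('top4')['im'][:,:,::-1][100:300,100:400],load('scene4')['im'][:,:,::-1][100:300,300:600]])]); cv2.imwrite('pics/c4.png',cv2.resize(np.vstack([a,np.hstack([cv2.resize(w,(320,200)),np.zeros((200,280,3),np.uint8)])]),(800,533)))
E
```

```text
[ 0.8   0.7   1.18 -1.07  1.59  0.36] [ 0.42084058 -0.73885011 -2.98372721] 88.3838363000541
```

View pics/c4.png

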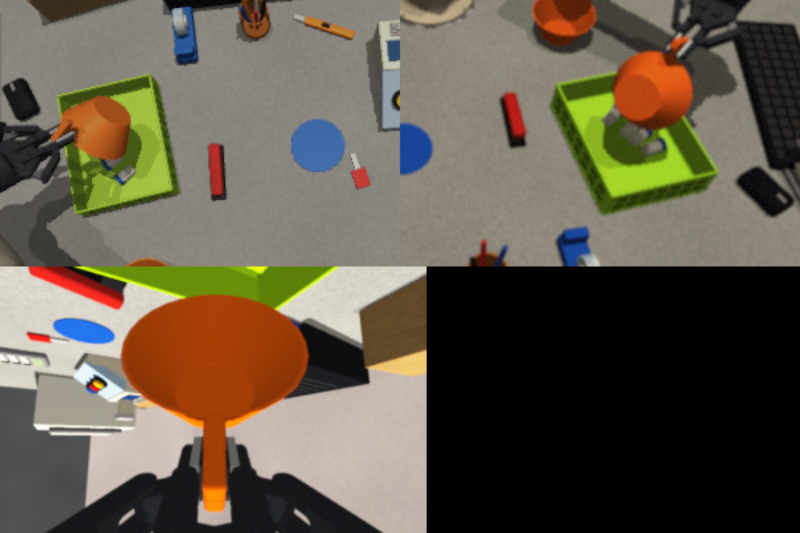

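The wrist view shows the cup empty. The pieces lie in the basket, top-crop around (120,165). Next I'll choose a handle direction for the placing.

```bash
python3 - <<'E'
from way import *; from h import *
t=load('top0'); 
for n,px in(('tag',(367,222)),('testerL',(386,194)),('testerbackL',(384,118)),('calc',(434,245)),('stapTop',(261,208)),('stapBot',(263,248))): print(n,ray(t,px,8).round())
M=np.array([462,-120.5,3.])
p,R=cupb(-55,0,B,lip=C+30*U(-55)+[0,0,220]); q0,e=ik(p,R,np.array([-.14,.97,.89,.7,1.95,-.7])); print(q0.round(2),e)
for a in range(-240,60,15):
    q=q0; es=[]
    for k in range(1,11):
        aa=-55+(a+55)*k/10; G=(M+98*U(a)+[0,0,54+120])*k/10+(C+202*U(-55)+[0,0,206])*(1-k/10)
        q,e=ik(*cupb(aa,0,B,G=G),q); es.append(e)
    qu=q; q,e=ik(*cupb(a,0,B,G=M+98*U(a)+[0,0,54]),q); es.append(e)
    # wrist centre
    pw=cupb(a,0,B,G=M+98*U(a)+[0,0,54]); w=pw[0]-pw[1].apply([0,0,255]); print(a,round(max(es),3),round(es[-1],3),q.round(2),'wrist',w.round())
E
```

```text
tag [ 406. -205.    8.]
testerL [ 488. -278.    8.]
testerbackL [ 747. -312.    8.]
calc [ 309. -402.    8.]
stapTop [492. 124.   8.]
stapBot [365. 129.   8.]
[-0.14  0.93  0.85  0.73  2.01 -0.66] 7.990118111669061e-10
-240 0.219 0.053 [ 0.03  0.54  2.3   4.37  0.84 -1.88] wrist [316. 132. 192.]
-225 0.028 0.0 [-0.12  0.5   2.47  3.9   0.83 -1.72] wrist [256.  85. 192.]
-210 0.12 0.12 [-0.34  0.43  2.56  3.48  0.76 -1.7 ] wrist [210.  25. 192.]
-195 0.253 0.253 [-0.76  0.27  2.56  2.39  0.47 -1.26] wrist [181. -45. 192.]
-180 0.131 0.131 [-1.18  0.42  2.56  1.71  0.86 -1.29] wrist [ 171. -121.  192.]
-165 0.0 0.0 [-1.28  0.49  2.48  1.49  0.96 -1.37] wrist [ 181. -196.  192.]
-150 0.0 0.0 [-1.25  0.54  2.28  1.17  1.06 -1.2 ] wrist [ 210. -266.  192.]
-135 0.0 0.0 [-1.19  0.61  2.06  0.94  1.2  -1.11] wrist [ 256. -326.  192.]
-120 0.0 0.0 [-1.11  0.69  1.85  0.78  1.35 -1.06] wrist [ 316. -373.  192.]
-105 0.0 0.0 [-1.01  0.78  1.63  0.64  1.51 -1.06] wrist [ 387. -402.  192.]
-90 0.0 0.0 [-0.92  0.87  1.43  0.52  1.68 -1.1 ] wrist [ 462. -412.  192.]
-75 0.0 0.0 [-0.82  0.96  1.23  0.41  1.83 -1.16] wrist [ 537. -402.  192.]
-60 0.0 0.0 [-0.71  1.04  1.06  0.29  1.96 -1.26] wrist [ 608. -373.  192.]
-45 0.0 0.0 [-0.61  1.11  0.91  0.16  2.07 -1.39] wrist [ 668. -326.  192.]
-30 0.0 0.0 [-0.51  1.15  0.81  0.01  2.14 -1.56] wrist [ 714. -266.  192.]
-15 0.0 0.0 [-0.41  1.17  0.77 -0.14  2.15 -1.74] wrist [ 743. -196.  192.]
0 0.0 0.0 [-0.31  1.15  0.81 -0.29  2.1  -1.9 ] wrist [ 753. -120.  192.]
15 0.0 0.0 [-0.22  1.11  0.9  -0.43  1.99 -2.05] wrist [743. -45. 192.]
30 0.0 0.0 [-0.13  1.04  1.05 -0.54  1.86 -2.15] wrist [714.  25. 192.]
45 0.0 0.0 [-0.05  0.96  1.22 -0.66  1.69 -2.22] wrist [668.  85. 192.]
```

```bash
cat >> way.py <<'E'
M=np.array([462,-120.5,3.]); AM=-125
E
python3 - <<'E'
from way import *
p,R=cur(); P1=move(p+[0,0,70],R,n=2)
P2=move(*cupb(-55,0,B,lip=C+30*U(-55)+[0,0,220]),*P1,n=16)
P3=move(*cupb(AM,0,B,G=M+98*U(AM)+[0,0,54+110]),*P2,n=14)
q=ik(*P2,np.array([-.14,.93,.85,.73,2.01,-.66]))[0]; print(ik(*P3,q))
E
```

```text
2 rows offset [-0.26, 0.001, -0.132] dr [0.0, 0.0, 0.0] path [[502, 358, 300], [502, 358, 335]] end [501.5 358.3 334.7] err [ 0.  -0.1 -0. ]
16 rows offset [-0.118, -0.0, 0.104] dr [0.0, 0.164, -0.0] path [[512, 344, 342], [544, 298, 348], [575, 254, 334], [601, 217, 299], [617, 194, 251], [622, 187, 195]] end [621.9 187.2 195.1] err [ 1.  -0.1 -0. ]
14 rows offset [-0.152, -0.142, -0.177] dr [-0.091, -0.0, 0.064] path [[624, 155, 192], [619, 90, 187], [604, 26, 181], [577, -33, 175], [541, -87, 169], [495, -134, 164], [443, -173, 158]] end [ 413.8 -188.2  155.4] err [-0.9 -0.2 -0.7]
(array([-1.13885443,  0.43467512,  1.88822914,  0.79179956,  1.48169707,
       -0.8826567 ]), np.float64(1.7587508659372632e-09))
```

{"api": "arm_command", "payload": {
  "increments": [
    {"dr":[0,0,0],"offset":[-0.26,0.001,-0.132],"hand":-1},
    {"dr":[0,0,0],"offset":[-0.26,0.001,-0.132],"hand":-1},
    {"dr":[0,0.164,0],"offset":[-0.118,0,0.104],"hand":-1},
    {"dr":[0,0.164,0],"offset":[-0.118,0,0.104],"hand":-1},
    {"dr":[0,0.164,0],"offset":[-0.118,0,0.104],"hand":-1},
    {"dr":[0,0.164,0],"offset":[-0.118,0,0.104],"hand":-1},
    {"dr":[0,0.164,0],"offset":[-0.118,0,0.104],"hand":-1},
    {"dr":[0,0.164,0],"offset":[-0.118,0,0.104],"hand":-1}
  ]
}}

```text
time_s: 10.15
eef_pos: [565.0, 267.6, 341.9]
ee_rot: [0.144, 0.456, 0.875, -0.072]
force: [-0.1, 0.6, -2.9]
grip_width: 0.15
grip_force: 88.3
```

{"api": "arm_command", "payload": {
  "increments": [
    {"dr":[0,0.164,0],"offset":[-0.118,0,0.104],"hand":-1},
    {"dr":[0,0.164,0],"offset":[-0.118,0,0.104],"hand":-1},
    {"dr":[0,0.164,0],"offset":[-0.118,0,0.104],"hand":-1},
    {"dr":[0,0.164,0],"offset":[-0.118,0,0.104],"hand":-1},
    {"dr":[0,0.164,0],"offset":[-0.118,0,0.104],"hand":-1},
    {"dr":[0,0.164,0],"offset":[-0.118,0,0.104],"hand":-1},
    {"dr":[0,0.164,0],"offset":[-0.118,0,0.104],"hand":-1},
    {"dr":[0,0.164,0],"offset":[-0.118,0,0.104],"hand":-1}
  ]
}}

```text
time_s: 10.95
eef_pos: [620.5, 188.7, 232.3]
ee_rot: [-0.306, 0.433, 0.832, 0.161]
force: [0.5, 1.5, -2.2]
grip_width: 0.153
grip_force: 88.4
```

{"api": "arm_command", "payload": {
  "increments": [
    {"dr":[0,0.164,0],"offset":[-0.118,0,0.104],"hand":-1},
    {"dr":[0,0.164,0],"offset":[-0.118,0,0.104],"hand":-1},
    {"dr":[0,0,0],"offset":[0,0,0],"hand":-1}
  ]
}}

```text
time_s: 11.25
eef_pos: [621.4, 185.6, 189.1]
ee_rot: [-0.413, 0.411, 0.784, 0.213]
force: [-0.2, -0.5, -3.0]
grip_width: 0.152
grip_force: 88.5
```

```bash
python3 - <<'E'
from way import *; from h import *
p,R=cur(); print(p.round(1),ctrl.sense()['grip_force'])
P3=move(*cupb(AM,0,B,G=M+98*U(AM)+[0,0,54+90]),n=15)
shot('top','top5'); shot('scene','scene5')
cv2.imwrite('pics/c5.png',cv2.resize(np.hstack([load('top5')['im'][:,:,::-1][140:280,130:260],load('scene5')['im'][:,:,::-1][130:270,400:550]]),(800,400)))
E
```

```text
[621.4 185.6 189.1] 88.467496297053
15 rows offset [-0.148, -0.131, -0.16] dr [-0.085, -0.0, 0.059] path [[623, 155, 185], [614, 65, 175], [584, -20, 164], [533, -96, 153], [466, -157, 143]] end [ 414.1 -187.9  136.2] err [-0.6  0.1  0.1]
```

View pics/c5.png

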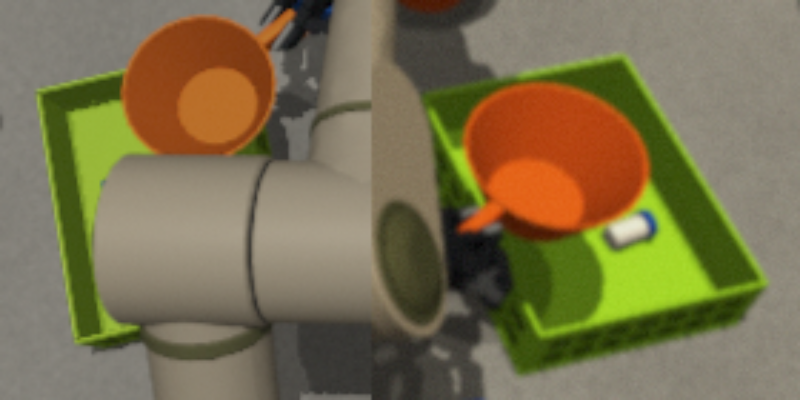

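The cup is empty and level. One piece is visible in the basket at (630,230) in the right crop, and the arm hides the rest. Swinging over to the mat.

{"api": "arm_command", "payload": {
  "increments": [
    {"dr":[-0.085,0,0.059],"offset":[-0.148,-0.131,-0.16],"hand":-1},
    {"dr":[-0.085,0,0.059],"offset":[-0.148,-0.131,-0.16],"hand":-1},
    {"dr":[-0.085,0,0.059],"offset":[-0.148,-0.131,-0.16],"hand":-1},
    {"dr":[-0.085,0,0.059],"offset":[-0.148,-0.131,-0.16],"hand":-1},
    {"dr":[-0.085,0,0.059],"offset":[-0.148,-0.131,-0.16],"hand":-1},
    {"dr":[-0.085,0,0.059],"offset":[-0.148,-0.131,-0.16],"hand":-1},
    {"dr":[-0.085,0,0.059],"offset":[-0.148,-0.131,-0.16],"hand":-1},
    {"dr":[-0.085,0,0.059],"offset":[-0.148,-0.131,-0.16],"hand":-1}
  ]
}}

```text
time_s: 12.15
eef_pos: [570.4, -46.0, 168.4]
ee_rot: [-0.316, 0.639, 0.617, 0.335]
force: [1.0, -1.3, -1.4]
grip_width: 0.153
grip_force: 88.5
```

{"api": "arm_command", "payload": {
  "increments": [
    {"dr":[-0.085,0,0.059],"offset":[-0.148,-0.131,-0.16],"hand":-1},
    {"dr":[-0.085,0,0.059],"offset":[-0.148,-0.131,-0.16],"hand":-1},
    {"dr":[-0.085,0,0.059],"offset":[-0.148,-0.131,-0.16],"hand":-1},
    {"dr":[-0.085,0,0.059],"offset":[-0.148,-0.131,-0.16],"hand":-1},
    {"dr":[-0.085,0,0.059],"offset":[-0.148,-0.131,-0.16],"hand":-1},
    {"dr":[-0.085,0,0.059],"offset":[-0.148,-0.131,-0.16],"hand":-1},
    {"dr":[-0.085,0,0.059],"offset":[-0.148,-0.131,-0.16],"hand":-1},
    {"dr":[0,0,0],"offset":[0,0,0],"hand":-1}
  ]
}}

```text
time_s: 12.95
eef_pos: [414.6, -188.2, 141.3]
ee_rot: [-0.21, 0.786, 0.411, 0.411]
force: [0.1, -0.5, -0.5]
grip_width: 0.148
grip_force: 88.5
```

```bash
python3 - <<'E'
from way import *; from m import *
p,R=cur(); pd,Rd=cupb(AM,0,B,G=M+98*U(AM)+[0,0,54+1.]); print(p.round(1),np.degrees((Rd.inv()*R).as_rotvec()).round(2))
move(pd,Rd,n=6)
shot('top','top6'); d=load('top6'); im=d['im']
# cup slip check: rim circle at its height
h=p[2]-19*R.apply([0,0,1])[2]-54+68
c=comps(im,*OR,(290,150,400,270))[0]; w=W(d,c,h); print(h,cv2.minEnclosingCircle(cv2.convexHull(w.astype(np.float32)))[0],w.min(0),w.max(0),len(w))
G=p-19*R.apply([0,0,1]); print('expected cup',(G-98*U(AM)).round(1))
cv2.imwrite('pics/c6.png',im[:,:,::-1][100:320,130:480])
E
```

```text
[ 414.6 -188.2  141.3] [-0.29  0.01 -0.41]
6 rows offset [-0.107, -0.001, 0.075] dr [0.001, -0.0, 0.002] path [[415, -188, 126], [415, -188, 110], [415, -188, 94], [415, -188, 79], [415, -188, 63], [414, -188, 47]] end [ 414.4 -188.    47.3] err [-0.3  0.   0.2]
166.2443864141589 (449.02386474609375, -138.2415771484375) [ 389.91914974 -217.62688894] [532.37639012 -48.10079035] 171
expected cup [ 461.9 -120.7  152.2]
```

View pics/c6.png

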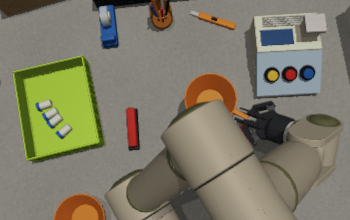

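All four pieces are in the basket, at (43,104), (49,113), (53,120) and (64,130). The cup is over the mat as planned. Lowering.

{"api": "arm_command", "payload": {
  "increments": [
    {"dr":[0.001,0,0.002],"offset":[-0.107,-0.001,0.075],"hand":-1},
    {"dr":[0.001,0,0.002],"offset":[-0.107,-0.001,0.075],"hand":-1},
    {"dr":[0.001,0,0.002],"offset":[-0.107,-0.001,0.075],"hand":-1},
    {"dr":[0.001,0,0.002],"offset":[-0.107,-0.001,0.075],"hand":-1},
    {"dr":[0.001,0,0.002],"offset":[-0.107,-0.001,0.075],"hand":-1},
    {"dr":[0.001,0,0.002],"offset":[-0.06,0,0.042],"hand":-1},
    {"dr":[0,0,0],"offset":[0,0,0],"hand":-1},
    {"dr":[0,0,0],"offset":[0,0,0],"hand":-1}
  ]
}}

```text
time_s: 13.8
eef_pos: [416.6, -186.0, 53.4]
ee_rot: [-0.216, 0.786, 0.409, 0.41]
force: [0.4, -0.1, -1.0]
grip_width: 0.144
grip_force: 88.4
```

```bash
python3 - <<'E'
from way import *
p,R=cur(); pd,Rd=cupb(AM,0,B,G=M+98*U(AM)+[0,0,54]); print(p.round(1),pd.round(1),np.degrees((Rd.inv()*R).as_rotvec()).round(2),ctrl.sense()['force'].round(1))
move(pd,Rd,n=3)
E
```

```text
[ 416.6 -186.    53.4] [ 414.7 -188.    46.1] [0.28 0.27 0.1 ] [ 0.4 -0.1 -1. ]
3 rows offset [-0.021, -0.001, 0.005] dr [-0.002, -0.002, -0.001] path [[416, -187, 51], [415, -187, 49], [415, -188, 46]] end [ 414.7 -188.2   46.1] err [-0.1 -0.1  0. ]
```

{"api": "arm_command", "payload": {
  "increments": [
    {"dr":[-0.002,-0.002,-0.001],"offset":[-0.021,-0.001,0.005],"hand":-1},
    {"dr":[-0.002,-0.002,-0.001],"offset":[-0.021,-0.001,0.005],"hand":-1},
    {"dr":[-0.002,-0.002,-0.001],"offset":[-0.021,-0.001,0.005],"hand":-1},
    {"dr":[0,0,0],"offset":[0,0,0],"hand":-1},
    {"dr":[0,0,0],"offset":[0,0,0],"hand":-1},
    {"dr":[0,0,0],"offset":[0,0,0],"hand":-1}
  ]
}}

```text
time_s: 14.4
eef_pos: [414.2, -188.1, 45.9]
ee_rot: [-0.214, 0.787, 0.409, 0.41]
force: [-1.2, -1.7, 5.6]
grip_width: 0.153
grip_force: 89.1
```

```bash
python3 - <<'E'
from way import *
p,R=cur(); pd,Rd=cupb(AM,0,B,G=M+98*U(AM)+[0,0,54]); print((p-pd).round(1),np.degrees((Rd.inv()*R).as_rotvec()).round(2),ctrl.sense()['force'].round(1))
E
```

```text
[-0.5 -0.1 -0.2] [-0.02  0.14  0.08] [-1.2 -1.7  5.6]
```

{"api": "arm_command", "payload": {
  "increments": [
    {"dr":[0,0,0],"offset":[0,0,0],"hand":1},
    {"dr":[0,0,0],"offset":[0,0,0],"hand":1},
    {"dr":[0,0,0],"offset":[0,0,0],"hand":1},
    {"dr":[0,0,0],"offset":[0,0,0],"hand":1},
    {"dr":[0,0,0],"offset":[0,0,0],"hand":1},
    {"dr":[0,0,0],"offset":[0,0,0],"hand":1},
    {"dr":[0,0,0],"offset":[0,0,0],"hand":1},
    {"dr":[0,0,0],"offset":[0,0,0],"hand":1}
  ]
}}

```text
time_s: 15.2
eef_pos: [414.1, -188.0, 45.4]
ee_rot: [-0.214, 0.787, 0.409, 0.41]
force: [0.6, 0.5, 0.8]
grip_width: 0.999
grip_force: 0.0
```

{"api": "arm_command", "payload": {
  "increments": [
    {"dr":[0,0,0],"offset":[0,0,-0.15],"hand":1},
    {"dr":[0,0,0],"offset":[0,0,-0.25],"hand":1},
    {"dr":[0,0,0],"offset":[0,0,-0.3],"hand":1},
    {"dr":[0,0,0],"offset":[0.2,0,-0.3],"hand":1},
    {"dr":[0,0,0],"offset":[0.25,0,-0.15],"hand":1},
    {"dr":[0,0,0],"offset":[0.25,0,-0.15],"hand":-1},
    {"dr":[0,0,0],"offset":[0.1,0,-0.07],"hand":-1},
    {"dr":[0,0,0],"offset":[0,0,0],"hand":-1}
  ]
}}

```text
time_s: 16.0
eef_pos: [368.6, -253.8, 219.0]
ee_rot: [-0.213, 0.787, 0.41, 0.41]
force: [-0.6, -0.3, -0.6]
grip_width: 0.514
grip_force: 0.0
```

```bash
python3 - <<'E'
from way import *; from m import *
p,R=cur(); print(p.round(1),ctrl.sense()['joints'].round(2))
for c in('top','scene','wrist'): shot(c,c+'7')
a=[load(c+'7')['im'][:,:,::-1] for c in('top','scene','wrist')]
cv2.imwrite('pics/c7.png',cv2.resize(np.vstack([np.hstack(a[:2]),np.hstack([a[2],a[2]*0])]),(800,500)))
E
```

```text
[ 368.6 -253.8  219. ] [-1.28  0.38  1.75  0.7   1.7  -0.84]
```

View pics/c7.png

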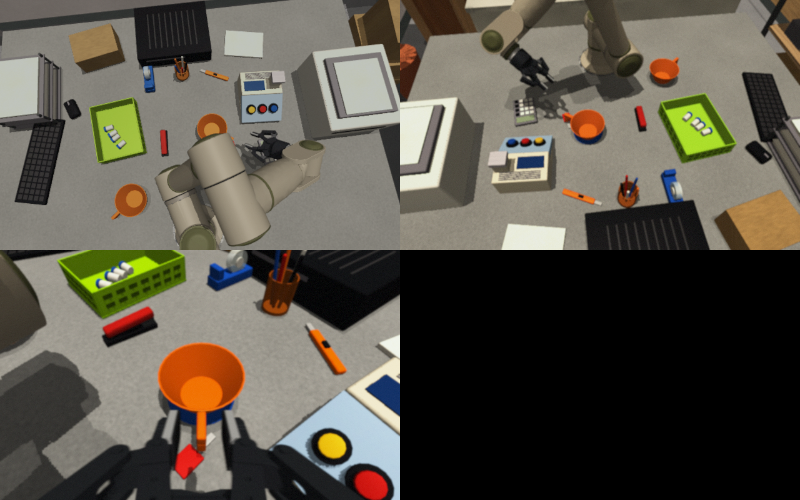

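The cup stands upright on the mat and is released, at (212,127) in the top panel and (201,385) in the wrist panel. All four pieces are in the basket. Next: cup position check and key triangulation.

```bash
python3 - <<'E'
from way import *; from m import *
d=load('wrist7'); im=d['im']
c=comps(im,*OR,(240,135,400,290))[0]; w=W(d,c,71)
for q in [np.array([462,-120.])]:
    for _ in range(10):
        e=abs(np.hypot(*(w-q).T)-73); pts=w[(e<6)&(w[:,0]>430)]; q=least_squares(lambda p:np.hypot(*(pts-p).T)-73.5,q,loss='soft_l1').x
print('cup',q.round(1),len(pts))
def rays(n,px):
    d=load(n); o=-d['R'].T@np.ravel(d['t']); v=d['R'].T@np.linalg.solve(d['K'],[*px,1.]); return o,v/np.linalg.norm(v)
cw={}
for nm,C_ in(('Y',YE),('R',RE),('B',BL)):
    obs=[]
    for n,kr in(('top0',(385,160,455,190)),('scene0',(160,212,245,240))):
        obs.append(rays(n,cen(comps(load(n)['im'],*C_,kr,15)[0])))
    if nm=='Y':
        k=comps(im,*YE,(480,270,600,350)); obs.append(rays('wrist7',cen(k[0]))); print(cen(k[0]),cv2.contourArea(k[0]))
    A=sum(np.eye(3)-np.outer(v,v) for o,v in obs); b=sum((np.eye(3)-np.outer(v,v))@o for o,v in obs); X=np.linalg.solve(A,b)
    cw[nm]=X; print(nm,X.round(1),[np.linalg.norm((np.eye(3)-np.outer(v,v))@(X-o)).round(1) for o,v in obs])
v=cw['Y']-cw['B']; print('tester y az',np.degrees(np.arctan2(v[1],v[0])),np.linalg.norm(v[:2]))
E
```

```text
cup [ 460.5 -122.2] 220
[531.14199884 312.79572501] 1442.5
Y [ 527.9 -325.3   77.8] [np.float64(1.6), np.float64(1.1), np.float64(1.0)]
R [ 523.6 -381.3   74.6] [np.float64(0.7), np.float64(0.7)]
B [ 520.3 -436.    75.9] [np.float64(1.3), np.float64(1.3)]
tester y az 86.08966283991042 110.92322801232028
```

```bash
cat >> way.py <<'E'
KY=np.array([527,-325.5,76.5]); KR=np.array([523.6,-381,76.5]); KB=np.array([520,-436,76.5])
xt=az(-3.9); NK=np.array([0,0,1])*np.cos(np.pi/6)-xt*np.sin(np.pi/6); RK=frame(-NK,xt)
E
python3 - <<'E'
from way import *
q0=ctrl.sense()['joints']
P1=move(KY+NK*60,RK,n=14); 
q,e=ik(*P1,q0); print(q.round(2),e); q,e=ik(KY-6*NK,RK,q); print(q.round(2),e); q,e=ik(KB+60*NK,RK,q); print(q.round(2),e); q,e=ik(KB-6*NK,RK,q); print(q.round(2),e)
print('down'); move(KY+NK*12,RK,*P1)
E
```

```text
14 rows offset [-0.049, 0.068, 0.061] dr [-0.02, -0.071, -0.066] path [[377, -256, 208], [393, -262, 191], [411, -271, 175], [429, -281, 161], [447, -292, 149], [466, -305, 139], [486, -318, 132]] end [ 496.4 -324.2  129.2] err [-0.7 -0.7  0.7]
[-0.95  0.39  1.79  0.63  0.71 -1.31] 9.104691819066933e-13
[-0.9   0.53  1.75  0.7   0.61 -1.36] 2.4626854672034266e-13
[-1.07  0.53  1.56  0.6   0.84 -1.37] 7.013678078959681e-14
[-1.02  0.65  1.53  0.64  0.75 -1.39] 1.9085739751324746e-13
down
2 rows offset [0.004, 0.001, 0.204] dr [0.001, 0.004, -0.001] path [[509, -325, 108], [521, -325, 87]] end [ 521.1 -325.1   86.9] err [ 0.1 -0.1  0. ]
```

{"api": "arm_command", "payload": {
  "increments": [
    {"dr":[-0.02,-0.071,-0.066],"offset":[-0.049,0.068,0.061],"hand":-1},
    {"dr":[-0.02,-0.071,-0.066],"offset":[-0.049,0.068,0.061],"hand":-1},
    {"dr":[-0.02,-0.071,-0.066],"offset":[-0.049,0.068,0.061],"hand":-1},
    {"dr":[-0.02,-0.071,-0.066],"offset":[-0.049,0.068,0.061],"hand":-1},
    {"dr":[-0.02,-0.071,-0.066],"offset":[-0.049,0.068,0.061],"hand":-1},
    {"dr":[-0.02,-0.071,-0.066],"offset":[-0.049,0.068,0.061],"hand":-1},
    {"dr":[-0.02,-0.071,-0.066],"offset":[-0.049,0.068,0.061],"hand":-1}
  ]
}}

```text
time_s: 16.85
eef_pos: [428.8, -281.0, 160.6]
ee_rot: [-0.011, 0.775, 0.554, 0.303]
force: [-0.7, 0.3, 0.2]
grip_width: 0.002
grip_force: 0.0
```

{"api": "arm_command", "payload": {
  "increments": [
    {"dr":[-0.02,-0.071,-0.066],"offset":[-0.049,0.068,0.061],"hand":-1},
    {"dr":[-0.02,-0.071,-0.066],"offset":[-0.049,0.068,0.061],"hand":-1},
    {"dr":[-0.02,-0.071,-0.066],"offset":[-0.049,0.068,0.061],"hand":-1},
    {"dr":[-0.02,-0.071,-0.066],"offset":[-0.049,0.068,0.061],"hand":-1},
    {"dr":[-0.02,-0.071,-0.066],"offset":[-0.049,0.068,0.061],"hand":-1},
    {"dr":[-0.02,-0.071,-0.066],"offset":[-0.049,0.068,0.061],"hand":-1},
    {"dr":[-0.02,-0.071,-0.066],"offset":[-0.049,0.068,0.061],"hand":-1},
    {"dr":[0,0,0],"offset":[0,0,0],"hand":-1}
  ]
}}

```text
time_s: 17.65
eef_pos: [496.6, -323.5, 128.6]
ee_rot: [0.191, 0.707, 0.659, 0.175]
force: [-0.8, 0.2, 0.1]
grip_width: -0.0
grip_force: 0.0
```

```bash
python3 - <<'E'
from way import *; from m import *
p,R=cur(); print(p.round(1),ctrl.sense()['grip_width'],ctrl.sense()['force'].round(1))
move(KY+NK*5,RK,n=4)
shot('wrist','w8'); d=load('w8'); cv2.imwrite('pics/w8.png',d['im'][:,:,::-1])
for n,k in(('Y',KY),('R',KR),('B',KB)): print(n,proj(d,k).round(1))
for nm,C_ in(('Y',YE),('R',RE),('B',BL)):
    for c in comps(d['im'],*C_,(0,0,640,400),300)[:3]: print(nm,cen(c).round(1),cv2.contourArea(c))
E
```

```text
[ 496.6 -323.5  128.6] -0.00022413420570388908 [-0.8  0.2  0.1]
4 rows offset [0.001, 0.001, 0.115] dr [0.0, 0.002, -0.0] path [[504, -324, 117], [511, -324, 105], [518, -325, 93], [525, -325, 81]] end [ 524.6 -325.1   81. ] err [0.1 0.2 0.2]
Y [320.3 224.3]
R [320.8 302.6]
B [321.  369.6]
Y [323.6 224.7] 2166.0
B [479.  227.6] 5422.0
B [321.3 372.8] 468.5
```

View pics/w8.png

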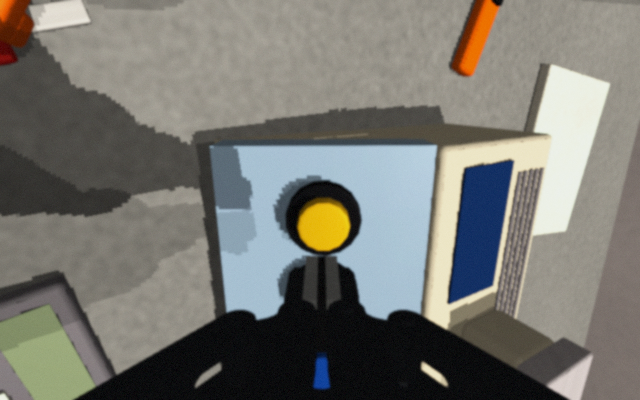

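The wrist view shows the yellow key at (324,225), within about 2 mm of where I expected it, with the closed fingers lined up on it. Pressing.

{"api": "arm_command", "payload": {
  "increments": [
    {"dr":[0,0.002,0],"offset":[0.001,0.001,0.115],"hand":-1},
    {"dr":[0,0.002,0],"offset":[0.001,0.001,0.115],"hand":-1},
    {"dr":[0,0.002,0],"offset":[0.001,0.001,0.115],"hand":-1},
    {"dr":[0,0.002,0],"offset":[0.001,0.001,0.115],"hand":-1},
    {"dr":[0,0,0],"offset":[0,0,0.03],"hand":-1},
    {"dr":[0,0,0],"offset":[0,0,0.02],"hand":-1},
    {"dr":[0,0,0],"offset":[0,0,0.015],"hand":-1},
    {"dr":[0,0,0],"offset":[0,0,0],"hand":-1}
  ]
}}

```text
time_s: 18.5
eef_pos: [527.2, -326.6, 78.0]
ee_rot: [0.19, 0.706, 0.659, 0.177]
force: [-34.6, 9.1, 31.9]
grip_width: -0.002
grip_force: 22.5
```

```bash
python3 - <<'E'
from way import *
p,R=cur(); print(((p-KY)@NK).round(2),p.round(1),(ctrl.sense()['force']@NK).round(2))
E
```

```text
1.17 [ 527.2 -326.6   78. ] 45.19
```

{"api": "arm_command", "payload": {
  "increments": [
    {"dr":[0,0,0],"offset":[0,0,-0.02],"hand":-1},
    {"dr":[0,0,0],"offset":[0,0,0],"hand":-1}
  ]
}}

```text
time_s: 18.7
eef_pos: [526.9, -326.6, 78.7]
ee_rot: [0.19, 0.706, 0.659, 0.177]
force: [-6.0, 0.6, 2.7]
grip_width: -0.001
grip_force: 3.0
```

{"api": "arm_command", "payload": {
  "increments": [
    {"dr":[0,0,0],"offset":[0,0,-0.01],"hand":-1},
    {"dr":[0,0,0],"offset":[0,0,0],"hand":-1}
  ]
}}

```text
time_s: 18.9
eef_pos: [526.5, -326.5, 79.4]
ee_rot: [0.19, 0.706, 0.659, 0.177]
force: [-4.8, 0.6, 2.2]
grip_width: 0.001
grip_force: 2.2
```

```bash
python3 - <<'E'
from way import *
from h import *
p,R=cur(); print(((p-KY)@NK).round(2),p.round(1),ctrl.sense()['force'].round(1)); shot('wrist','w9'); shot('scene','s9'); shot('top','t9')
d=load('s9')['im'][205:265,150:250,::-1]; t=load('t9')['im'][140:200,370:470,::-1]; w=load('w9')['im'][100:400,170:470,::-1]
cv2.imwrite('pics/c9.png',np.hstack([cv2.resize(w,(400,400)),np.vstack([cv2.resize(x,(333,200),interpolation=cv2.INTER_CUBIC) for x in(d,t)])]))
E
```

```text
2.73 [ 526.5 -326.5   79.4] [-4.8  0.6  2.2]
```

View pics/c9.png

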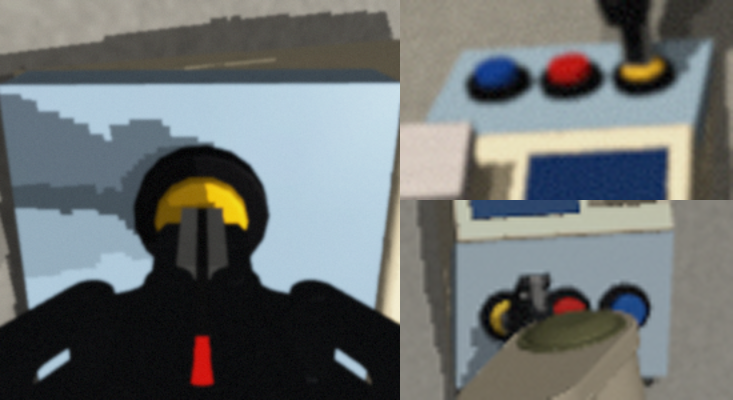

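The fingertips are on the yellow key. Force along the key's normal was 45 N at the deepest point, so I take that as the hard stop. It then fell to about 5.3 N and 4.4 N as I backed off, which matches the spring near full travel, so yellow went all the way down. It bottoms about 2 mm above my estimated surface. Retracting, then going to blue.

{"api": "arm_command", "payload": {
  "increments": [
    {"dr":[0,0,0],"offset":[0,0,-0.15],"hand":-1},
    {"dr":[0,0,0],"offset":[0,0,-0.3],"hand":-1},
    {"dr":[0,0,0],"offset":[0,0,0],"hand":-1}
  ]
}}

```text
time_s: 19.35
eef_pos: [499.8, -326.0, 129.6]
ee_rot: [0.193, 0.706, 0.658, 0.177]
force: [0.3, -0.3, 0.3]
grip_width: -0.001
grip_force: 0.0
```

```bash
python3 - <<'E'
from way import *; from m import *
p,R=cur(); print(p.round(1),ctrl.sense()['force'].round(1))
P1=move(KB+NK*55,RK,n=4); move(KB+NK*15,RK,*P1,n=2)
shot('scene','s10'); 
for n in('scene0','s10'):
    for C_ in(YE,RE,BL): c=comps(load(n)['im'],*C_,(160,212,245,240),15); print(n,cen(c[0]).round(1),cv2.contourArea(c[0]))
E
```

```text
[ 499.8 -326.   129.6] [ 0.3 -0.3  0.3]
4 rows offset [-0.226, -0.006, 0.011] dr [0.002, 0.002, -0.0] path [[498, -353, 128], [496, -380, 127], [494, -407, 125], [492, -434, 124]] end [ 492.4 -434.2  123.9] err [-0.1 -0.1 -0.3]
2 rows offset [0.0, 0.001, 0.166] dr [0.0, -0.001, -0.0] path [[502, -435, 107], [513, -436, 89]] end [ 512.5 -435.6   89.5] err [ 0.  -0.1 -0. ]
scene0 [222.1 224.2] 78.0
scene0 [200.2 225.5] 63.0
scene0 [178.  226.5] 76.0
s10 [222.1 224.1] 80.0
s10 [199.7 225.7] 66.0
s10 [178.2 226.5] 76.0
```

Yellow is back up, with the same blob as at the start. Now blue.

{"api": "arm_command", "payload": {
  "increments": [
    {"dr":[0.002,0.002,0],"offset":[-0.226,-0.006,0.011],"hand":-1},
    {"dr":[0.002,0.002,0],"offset":[-0.226,-0.006,0.011],"hand":-1},
    {"dr":[0.002,0.002,0],"offset":[-0.226,-0.006,0.011],"hand":-1},
    {"dr":[0.002,0.002,0],"offset":[-0.226,-0.006,0.011],"hand":-1},
    {"dr":[0,0,0],"offset":[0,0.001,0.166],"hand":-1},
    {"dr":[0,0,0],"offset":[0,0.001,0.166],"hand":-1},
    {"dr":[0,0,0],"offset":[0,0,0],"hand":-1},
    {"dr":[0,0,0],"offset":[0,0,0],"hand":-1}
  ]
}}

```text
time_s: 20.2
eef_pos: [512.5, -433.8, 85.2]
ee_rot: [0.186, 0.706, 0.66, 0.178]
force: [-0.5, 0.1, 0.4]
grip_width: -0.001
grip_force: 0.0
```

```bash
python3 - <<'E'
from way import *
p,R=cur(); print(((p-KB)@NK).round(2),(p-KB-NK*((p-KB)@NK)).round(1),ctrl.sense()['force'].round(1))
E
```

```text
11.33 [-1.9  1.9 -1.1] [-0.5  0.1  0.4]
```

{"api": "arm_command", "payload": {
  "increments": [
    {"dr":[0,0,0],"offset":[0.006,0,0.025],"hand":-1},
    {"dr":[0,0,0],"offset":[0,0,0.025],"hand":-1},
    {"dr":[0,0,0],"offset":[0,0,0.015],"hand":-1},
    {"dr":[0,0,0],"offset":[0,0,0],"hand":-1}
  ]
}}

```text
time_s: 20.6
eef_pos: [516.6, -433.8, 79.5]
ee_rot: [0.187, 0.706, 0.66, 0.177]
force: [-1.2, 0.8, 3.7]
grip_width: -0.004
grip_force: 1.7
```

```bash
python3 - <<'E'
from way import *
p,R=cur(); print(((p-KB)@NK).round(2),ctrl.sense()['force'].round(1),ctrl.sense()['force']@NK)
E
```

```text
4.34 [-1.2  0.8  3.7] 3.8769941569953827
```

{"api": "arm_command", "payload": {
  "increments": [
    {"dr":[0,0,0],"offset":[0,0,0.01],"hand":-1},
    {"dr":[0,0,0],"offset":[0,0,0.01],"hand":-1},
    {"dr":[0,0,0],"offset":[0,0,0],"hand":-1}
  ]
}}

```text
time_s: 20.9
eef_pos: [517.7, -433.9, 77.4]
ee_rot: [0.187, 0.706, 0.66, 0.177]
force: [-1.4, 1.1, 5.7]
grip_width: -0.002
grip_force: 2.8
```

```bash
python3 - <<'E'
from way import *
p,R=cur(); print(((p-KB)@NK).round(2),ctrl.sense()['force'].round(1),ctrl.sense()['force']@NK)
E
```

```text
1.96 [-1.4  1.1  5.7] 5.662660589743081
```

{"api": "arm_command", "payload": {
  "increments": [
    {"dr":[0,0,0],"offset":[0,0,0.012],"hand":-1},
    {"dr":[0,0,0],"offset":[0,0,0],"hand":-1}
  ]
}}

```text
time_s: 21.1
eef_pos: [518.0, -434.0, 77.2]
ee_rot: [0.187, 0.706, 0.66, 0.177]
force: [-13.0, 5.6, 18.3]
grip_width: 0.005
grip_force: 10.7
```

{"api": "arm_command", "payload": {
  "increments": [
    {"dr":[0,0,0],"offset":[0,0,-0.1],"hand":-1},
    {"dr":[0,0,0],"offset":[0,0,-0.35],"hand":-1},
    {"dr":[0,0,0],"offset":[0,0,-0.35],"hand":-1},
    {"dr":[0,0,0],"offset":[0,0,-0.3],"hand":-1},
    {"dr":[0,0,0],"offset":[0,0,0],"hand":-1},
    {"dr":[0,0,0],"offset":[0,0,0],"hand":-1},
    {"dr":[0,0,0],"offset":[0,0,0],"hand":-1}
  ]
}}

```text
time_s: 21.8
eef_pos: [452.8, -429.4, 188.6]
ee_rot: [0.185, 0.706, 0.66, 0.178]
force: [0.9, 0.8, 0.2]
grip_width: -0.003
grip_force: 0.0
```

```bash
python3 - <<'E'
from way import *; from m import *
shot('scene','s11'); shot('top','t11')
for C_ in(YE,RE,BL): c=comps(load('s11')['im'],*C_,(160,212,245,240),15); print(cen(c[0]).round(1),cv2.contourArea(c[0]))
d=load('s11'); b=comps(d['im'],*OR,(240,150,350,240))[0]; w=W(d,b,71); print('cup rim',w.min(0),w.max(0))
hsv=cv2.cvtColor(load('t11')['im'],cv2.COLOR_RGB2HSV)[150:265,140:235]; m=cv2.inRange(hsv,(0,0,120),(180,60,255)); n,l,st,ce=cv2.connectedComponentsWithStats(m); print([(s[4],c.round()+[140,150]) for s,c in zip(st[1:],ce[1:]) if s[4]>15])
print(ctrl.sense()['time_s'],ctrl.sense()['dq'].round(3),ctrl.sense()['force'].round(1))
E
```

```text
[222.1 224.2] 77.0
[200.1 225.4] 60.0
[178.2 226.5] 76.0
cup rim [ 391.4337628  -221.32867939] [543.54317225 -50.81029175]
[(np.int32(3327), array([185., 202.])), (np.int32(77), array([174., 204.])), (np.int32(169), array([183., 216.])), (np.int32(81), array([194., 229.]))]
21.9 [-0.001 -0.003 -0.005  0.003  0.001 -0.   ] [-0.2 -0.3  0.6]
```

```bash
python3 -c "
from rig import ctrl
print(ctrl.finish_job())"
```

```text
the job is handed in; nothing more can be done
None
```

I handed the job in at 21.9 s of robot time; no verdict came back, but in the last images all four mouthpieces are in the basket, the cup stands released on the mat, and the keys look up again after yellow, then blue, were pressed to their stops.

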